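# Jack up the carving board and hold it

## Robot

A 6-joint arm with a two-finger parallel gripper is mounted at the origin on the work surface. World frame = base frame: x ahead of the robot, y to its left, z up, the work surface at z = 0. Lengths are in m, angles in rad, forces in N, time in s.
With the tool pointing down it reaches from about 0.375 to 0.9 m from the base axis. Payload 3.1 kg.
Tool frame: the origin (TCP) lies at the very end of the fingers, on their centre line; the grasp point (between the pads) lies 19 mm behind it; z points along the fingers, y is the direction in which the jaws open and shut (so a half turn about z gives the same grasp; the last joint's range is limited). The gripper opens to 87 mm and grips with 3 to 60 N. Pads are 19 mm wide; open, the fingers measure 117 mm over their backs; the gripper's body (75 mm by 190 mm) begins 51 mm behind the grasp point.
Start: joints at [-1.421, 0.527, 1.433, -0, 1.181, -0.178], TCP at [0.201, -0.592, 0.201] pointing down, gripper open.
Joint ranges: [-3.08, 3.08], [-0.75, 2.2], [0.22, 2.44], [-1.43, 4.57], [0, 2.65], [-2.85, 2.85]. Speed limits (rad/s): [2.79, 2.79, 3.14, 3.14, 3.14, 3.14].

## Interface

Orientations are given as a unit quaternion [x, y, z, w].
In Python, from rig import robot gives the robot as it stands.
- The arm moves only by the tool arm_command, never from a script. Its argument "targets" is a list of rows, each a list of 5 numbers: the shift along the tool's x, y, z in cm, then the turn about the tool's z in rad, then the finger opening in cm, from 0 to 8.7. In form: [[dx, dy, dz, spin, hand], ...]. A call has 1 to 5 rows; each row is the pose to reach, as a shift and turn from the pose commanded when the call began, along the tool's axes at that moment; what a row does not reach only later rows make up. A row lasts 1/8 s, in which the tool goes at most 62.5 mm and 10.7 degrees, less where a joint would pass 70% of its speed; a pose out of reach is approached as far as the arm can. A call with a gripper value outside its range is refused whole. The fingers move at their own pace and stop on an object; "newtons" is the grip in N (left out, the last holds). Time passes only in rows, so rows that repeat a pose let the fingers close. It gives the time, the measured TCP pose, the force and the opening at its end, in the units of the state.
- robot.get_obs(): the state, without advancing time (a new reading comes with each control period).
- robot.camera(name): name is "scene" or "top" or "wrist"; returns (picture, depth): 384x512x3 uint8, red, green, blue; 384x512 float32, m along the optical axis (not along the pixel's ray), 0 where there is no reading.
- robot.camera_model(name): a dict with "mtx" (3x3 intrinsics, pixels), "extrinsics" (4x4, takes a point from world to camera coordinates). Camera axes: x right, y up, looking along -z (the intrinsics and any distortion apply to the point x, -y, -z); pixel columns grow to the right and rows downward; lengths in m; the calibration is good to about 2 mm. The wrist camera is an equidistant fisheye: a pixel r from the principal point sees the ray r / f radians off the axis. A picture is of the moment at which its call begins: read the wrist's pose just before it. camera_model takes no time and is no camera call; for the wrist camera it gives the pose at the moment of the call.
- robot.hand_in(): hands the job in, once; it reports no verdict.
The state is a dict: "time": time; "q": joint angles; "joint_velocities": joint speeds; "joint_torque": joint torques, N m; "position": TCP position; "tool_rot": TCP orientation; "ft_force": force on the tool from outside, world axes, zero at the start; "moment": the same for the moment, N m; "grip_width": finger opening in m.
Only numpy, scipy, OpenCV 4.12 (cv2) and the standard library are available. Lean on these libraries where they do the work, as an engineer would, in place of code of your own. Each camera call takes 0.05 s, during which the arm holds its last target.

## Task

Fit the jack's ram: thread the narrow tall spacer ring down over its post first, fully home, then the wide flat saddle ring on top of it. Set the jack down flat on the bench with the saddle centred under the marked lift pad on the carving board's ear, handle still up, then pump the handle all the way down so that the jack raises the board. Finish while holding the handle down, board raised, touching neither the board nor its stand, and leave the other things on the bench where they are.

Things in the scene. Friction and masses are not known exactly. Their poses are not given: they have to be found in the camera images.
- tilt_stand: Fixed wooden stand, footprint 250 x 250 mm (origin on the bench at the footprint's centre), carrying a hinged plywood carving board (240 x 240 x 20 mm, top 114 mm above the bench). Its +y axis points from the board's hinge to its free edge (local y = +120 mm), from which a 50 mm wide, 8 mm thick steel ear sticks out to local y = +180 mm, its top 102 mm above the bench; the space below the ear is open down to the bench.
- lift_pad (a point): Centre of the underside of the lift pad, a round steel pad (32 mm across) under the ear, 90 mm above the bench with the board down, at x = 0, y = +155 mm in the stand's frame. A 10 mm steel stud on top of the ear (top at 109 mm) marks it from above. Axes as the stand's.
- carving_board (a joint): Tilt of the carving board about its hinge, rad: 0 lying down, grows as the ear is raised (275 mm from hinge to pad, so 0.03 = 8 mm; a full stroke of the jack with both rings gives about 0.044). About 5 N at the pad lifts it; it falls back by its weight.
- jack: Grey bench jack, loose, about 0.7 kg, base 205 x 60 x 12 mm. Origin on its underside below the grip block; +x points to the nose with the ram, the pump handle sticks out to -x, +z up. Base reaches from x = -100 to +105 mm. Ram axis at x = +80 mm. With both rings on and the handle up, the jack standing on the bench clears the lift pad by 14 mm.
- jack_grip (a point): Point in the jack's grip block, on its vertical axis 47 mm above the jack's underside: a block 28 mm wide along the jack's y, 30 mm along its x, whose top is 62 mm above the underside; take it across y to carry the jack. Axes as the jack's.
- ram_shoulder (a point): Centre of the flat shoulder on top of the ram (30 mm across), 42 mm above the jack's underside with the handle up, at jack x = +80 mm. From it a post 14 mm in diameter with a tapered tip stands up 30 mm. The rings rest on this shoulder. Axes as the jack's.
- spacer_mid (a point): Centre (half-way up) of the spacer, the narrow tall loose steel ring: 30 mm outside, 19 mm hole, 22 mm high, 50 g; starts lying flat on the bench. It goes on the post first.
- spacer: The spacer ring itself; origin at the centre of its underside.
- saddle_mid (a point): Centre (half-way up) of the saddle, the wide flat loose steel ring: 44 mm outside, 19 mm hole, 12 mm high, 70 g; starts lying flat on the bench. It goes on the post second, on top of the spacer; its top is the jack's lifting face, 76 mm above the bench with the handle up.
- saddle: The saddle ring itself; origin at the centre of its underside.
- pump_handle (a joint): Angle of the jack's pump handle, rad: 0 up (handle rises outwards at 0.60 rad above level), 0.62 all the way down on its stop (about level). Pressing it down raises the ram 42 mm per rad, 26 mm in all; a spring and the load bring it back up when let go. About 1 to 5 N at its end presses it down.
- handle_pivot (a point): Centre of the handle's hinge pin, jack x = -55 mm, 50 mm above its underside; the pin runs along the jack's y. Axes as the jack's.
- handle_pad (a point): Centre of the upper face of the black flat grip (55 mm long, 26 wide, 14 thick) at the handle's outer end, 95 mm out from the pivot along the handle and 7 mm above the line of the handle. Press here from above; it moves in an arc about handle_pivot.
- tin: Bystander: flat round brass tin, 60 mm across, 20 high, lying loose on the bench; leave it alone. Origin at its underside or middle.
- sponge_block: Bystander: cork sanding block, 70 x 45 x 22 mm, lying loose on the bench; leave it alone. Origin at its underside or middle.
- chisel: Bystander: wooden-handled tool 170 mm long, lying loose on the bench; leave it alone. Origin at its underside or middle.
- dish: Bystander: glass dish, 100 mm across, 30 high, lying loose on the bench; leave it alone. Origin at its underside or middle.
- jewel_box: Bystander: small wooden box, 75 x 60 x 40 mm, lying loose on the bench; leave it alone. Origin at its underside or middle.
- shell: Bystander: white shell blank, 80 mm across, 14 high, lying loose on the bench; leave it alone. Origin at its underside or middle.
- brush: Bystander: brush 160 mm long, lying loose on the bench; leave it alone. Origin at its underside or middle.
There are look-alikes about, which are no part of the job. What is shaped like the saddle but pink or turquoise is not meant.

How it is judged:
By the outcome, as a careful person would: the job done as asked, in the order asked, and still so for the second after the job is handed in, while the arm keeps its last pose, push and grip.
It also fails if it takes over 72 s, if anything falls off the work surface, if the arm or the gripper's body presses on something with over 40 N, if the wrist force passes 120 N, or if a joint passes its speed limit or range.

## Working session

There is one attempt and no reset: what is moved stays moved. The work goes in short steps, Python scripts to look and compute and a tool call to move; the robot and the scene stay as the last step left them, time stands still between calls to the robot, and variables do not carry over. Pictures are saved under pics/ and viewed, and the job is handed in when it is done.

Besides the shell and the picture viewer there is one more tool, called after ">>>" as name([rows], argument=value, ...), one row to a line, values as JSON. arm_command: Moves the arm, as the interface text tells. Its arguments: {"type":"object","properties":{"targets":{"type":"array","items":{"type":"array","items":{"type":"number"}}},"newtons":{"type":"number"}},"required":["targets"]}

```bash
mkdir -p pics; cat > h.py <<'E'
import numpy as np, cv2
from rig import robot
def save(name,im): cv2.imwrite(f'pics/{name}.png',cv2.cvtColor(im,cv2.COLOR_RGB2BGR))
def grab(cam,tag):
    m=robot.camera_model(cam); im,d=robot.camera(cam)
    np.savez(f'{tag}.npz',im=im,d=d,K=np.array(m['mtx']),E=np.array(m['extrinsics']),dist=np.array(m.get('distortion',m.get('dist',[])) if True else 0,dtype=float))
    save(tag,im); return im,d,m
def load(tag): return np.load(f'{tag}.npz')
def cloud(f):
    # pinhole world cloud
    d=f['d'];K=f['K'];E=f['E']
    v,u=np.mgrid[:d.shape[0],:d.shape[1]]
    x=(u-K[0,2])/K[0,0]*d; y=(v-K[1,2])/K[1,1]*d
    P=np.stack([x,-y,-d],-1)
    R=E[:3,:3];t=E[:3,3]
    W=(P-t)@R
    W[d==0]=np.nan
    return W
E
python3 - <<'E'
from h import *
print(robot.get_obs())
for c in ['scene','top','wrist']:
    im,d,m=grab(c,c+'0'); print(c,m)
E
```

```text
{'time': 0.0, 'q': array([-1.42151969e+00,  5.28476033e-01,  1.43385820e+00, -1.35147779e-05,
        1.18138780e+00, -1.78488971e-01]), 'joint_velocities': array([-0.00139776, -0.0019332 , -0.00122072, -0.00031832, -0.00090161,
        0.00215375]), 'joint_torque': array([-3.60322410e-04, -4.40042675e+01, -1.76592475e+01,  6.31595543e-02,
        5.81454264e-02, -1.66837881e-04]), 'position': array([ 0.2011219 , -0.59096025,  0.20007964]), 'tool_rot': array([ 9.86600263e-01,  1.63152652e-01,  9.30241847e-06, -1.06466898e-03]), 'ft_force': array([-0.20670804, -0.84592756,  0.07214007]), 'moment': array([ 0.01939166, -0.03130141,  0.01174104]), 'grip_width': 0.08698440830665606}
scene {'mtx': array([[377.35335029,   0.        , 256.01155586],
       [  0.        , 377.35335029, 193.56894622],
       [  0.        ,   0.        ,   1.        ]]), 'extrinsics': array([[-0.48709698,  0.87334661, -0.00149309,  0.28448498],
       [-0.58389595, -0.32438757,  0.74420308,  0.27697418],
       [ 0.6494629 ,  0.36337089,  0.66795175, -1.44603473],
       [ 0.        ,  0.        ,  0.        , 
[... 267 characters left out ...]
0.99847855,  0.00524372,  0.05489154, -0.59976487],
       [-0.05492295,  0.00604674,  0.99847229, -1.22456555],
       [ 0.        ,  0.        ,  0.        ,  1.        ]])}
wrist {'mtx': array([[297.31863964,   0.        , 257.08046183],
       [  0.        , 297.31863964, 189.32647955],
       [  0.        ,   0.        ,   1.        ]]), 'extrinsics': array([[ 3.20360995e-01, -9.47295530e-01, -1.11099618e-04,
        -6.25058625e-01],
       [ 9.11857571e-01,  3.08408188e-01, -2.70924639e-01,
         3.13090699e-02],
       [ 2.56679964e-01,  8.66923799e-02,  9.62600555e-01,
        -3.89772097e-01],
       [ 0.00000000e+00,  0.00000000e+00,  0.00000000e+00,
         1.00000000e+00]])}
```

```bash
python3 - <<'E'
import cv2
for c in ['top0','scene0']:
    im=cv2.imread(f'pics/{c}.png'); cv2.imwrite(f'pics/{c}b.png',cv2.resize(im,(800,600),interpolation=cv2.INTER_CUBIC))
E
```

```text
(no output)
```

View pics/top0b.png

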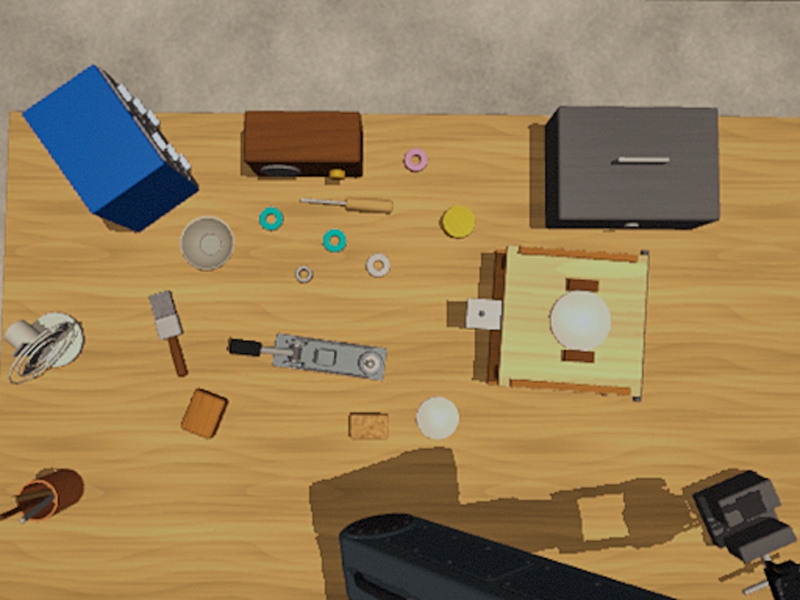

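View pics/scene0b.png

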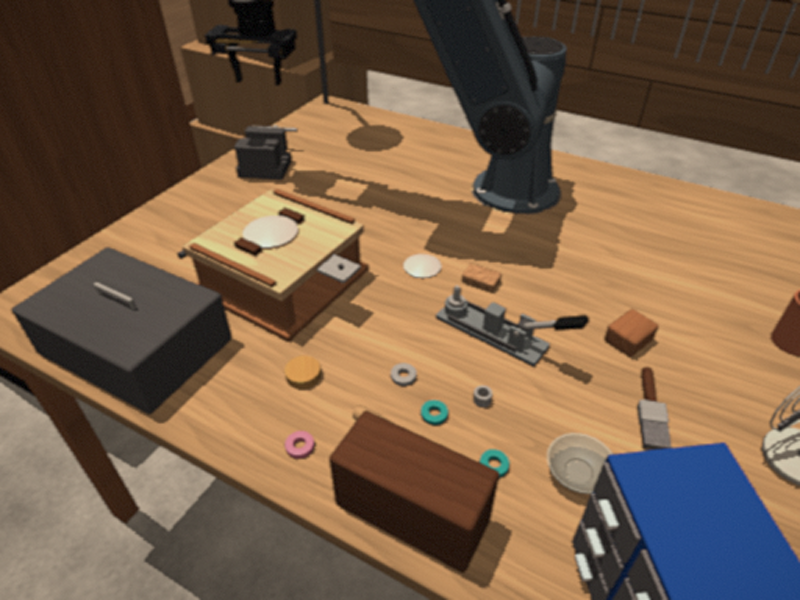

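Top view (800×600 pixels): the grey narrow ring at (304,274) is the spacer and the grey wide ring at (378,265) is the saddle. The turquoise rings at (271,219) and (334,241) and the pink one at (416,160) are decoys. The jack is at (330,357) with its nose to the right, and the stud is at (482,314). Next I'll measure these and enlarge a crop.

```bash
python3 - <<'E'
from h import *
f=load('top0'); im=f['im']; W=cloud(f)
s=512/800
def crop(u0,v0,u1,v1): return im[int(v0*s):int(v1*s),int(u0*s):int(u1*s)]
c=cv2.resize(crop(210,200,530,440),(800,600),interpolation=cv2.INTER_CUBIC); save('cropA',c)
Z=W[...,2]
print('bench z',np.nanmedian(Z[200:230,170:200]))
def blob(u0,v0,u1,v1,zlo,zhi):
    a,b,cc,d=[int(x*s) for x in(u0,v0,u1,v1)]
    P=W[b:d,a:cc].reshape(-1,3); m=(P[:,2]>zlo)&(P[:,2]<zhi); P=P[m]
    return len(P),P.mean(0),np.percentile(P,[2,98],axis=0)
np.set_printoptions(precision=4,suppress=True)
for n,a in dict(spacer=(290,260,318,288,.014,.03),saddle=(360,248,396,284,.007,.02),stud=(474,306,490,322,.105,.12),ear=(455,295,500,332,.095,.12),
  jbase=(265,325,395,385,.006,.02), grip=(312,345,340,370,.056,.07), shoulder=(355,345,388,378,.036,.06), post=(355,345,388,378,.064,.09), handle=(225,335,262,358,.06,.2), board=(500,245,650,400,.105,.12)).items():
    print(n,*blob(*a))
E
```

```text
bench z 0.0036448653703661754
spacer 52 [0.6408 0.1848 0.0222] [[0.627  0.1716 0.0161]
 [0.6532 0.1976 0.0285]]
saddle 148 [0.6577 0.0486 0.0129] [[0.6375 0.0284 0.0081]
 [0.6781 0.0689 0.0177]]
stud 30 [ 0.5687 -0.1294  0.108 ] [[ 0.5557 -0.1403  0.1053]
 [ 0.5808 -0.1162  0.1128]]
ear 388 [ 0.5665 -0.1328  0.1035] [[ 0.5425 -0.1596  0.0989]
 [ 0.5906 -0.106   0.1098]]
jbase 926 [0.491  0.1363 0.0128] [[0.4511 0.0361 0.0065]
 [0.53   0.2363 0.0182]]
grip 112 [0.4893 0.1388 0.0623] [[0.4755 0.1239 0.0573]
 [0.5029 0.1539 0.0675]]
shoulder 89 [0.4801 0.0597 0.0419] [[0.4636 0.0442 0.0367]
 [0.4971 0.0756 0.048 ]]
post 20 [0.479  0.0598 0.0706] [[0.4735 0.0546 0.0668]
 [0.4844 0.0655 0.0758]]
handle 197 [0.5072 0.2711 0.1115] [[0.4926 0.2488 0.0963]
 [0.5196 0.2944 0.1265]]
board 5996 [ 0.5557 -0.2808  0.1152] [[ 0.4464 -0.4023  0.1103]
 [ 0.6647 -0.1669  0.1194]]
```

View pics/cropA.png

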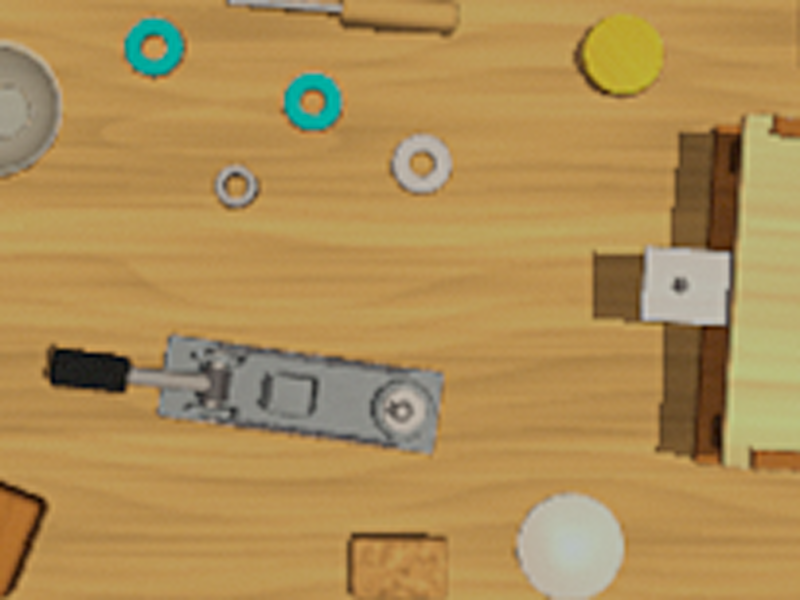

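View pics/wrist0.png

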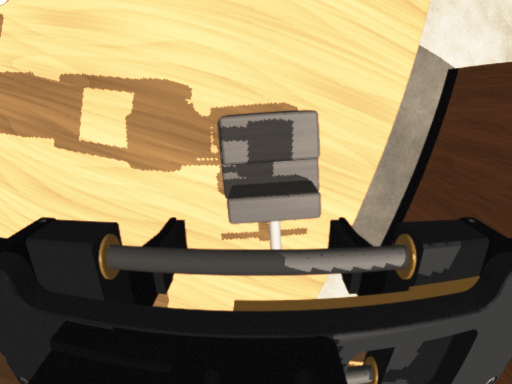

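The crop confirms it: grey spacer at (237,187), grey saddle at (421,164), the turquoise rings stay, and the ram is at (402,408). Next I'll refine the jack and stand yaw and compare with the scene camera.

```bash
cat >> h.py <<'E'
np.set_printoptions(precision=4,suppress=True)
def ray(f,uv,z):
    K=f['K'];E=f['E'];R=E[:3,:3];t=E[:3,3];C=-R.T@t
    d=np.array([(uv[0]-K[0,2])/K[0,0],-(uv[1]-K[1,2])/K[1,1],-1.])@R
    return C+d*(z-C[2])/d[2]
def proj(f,P):
    K=f['K'];E=f['E'];p=E[:3,:3]@np.asarray(P)+E[:3,3]
    return np.array([K[0,0]*p[0]/-p[2]+K[0,2],K[1,1]*-p[1]/-p[2]+K[1,2]])
E
python3 - <<'E'
from h import *
for t in ['top0','scene0']:
    f=load(t);W=cloud(f);print(t,'C',-f['E'][:3,:3].T@f['E'][:3,3])
    def near(c,r,zl,zh):
        m=(np.hypot(W[...,0]-c[0],W[...,1]-c[1])<r)&(W[...,2]>zl)&(W[...,2]<zh); return W[m]
    def box(P):
        r=cv2.minAreaRect((P[:,:2]*1000).astype(np.float32)); return r
    for n,c in dict(spacer=(.641,.185),saddle=(.658,.0485),grip=(.489,.139),post=(.4795,.06)).items():
        zr=dict(spacer=(.014,.03),saddle=(.007,.02),grip=(.055,.07),post=(.036,.09))[n]
        P=near(c,.03,*zr); print(n,len(P),P.mean(0),box(P))
    P=near((.567,-.13),.032,.095,.12);print('ear',P.mean(0),box(P))
    P=near((.49,.136),.13,.006,.018);print('base',P.mean(0),box(P))
    P=near((.5557,-.2808),.2,.1105,.13);print('board',P.mean(0),box(P))
    P=near((.59,.05),.05,-.01,.01);print('bench',P[:,2].mean())
    P=near((.507,.271),.04,.08,.14);print('hpad',P.mean(0),box(P))
f=load('wrist0');E=f['E'];C=-E[:3,:3].T@E[:3,3]
from scipy.spatial.transform import Rotation as R
o=robot.get_obs();print('wristcam in tool',R.from_quat(o['tool_rot']).inv().apply(C-o['position']))
E
```

```text
top0 C [0.5315 0.0237 1.2555]
spacer 52 [0.6408 0.1848 0.0222] ((640.2474975585938, 184.4923095703125), (26.68195152282715, 26.111743927001953), 4.60495138168335)
saddle 146 [0.6577 0.0486 0.013 ] ((657.738037109375, 48.628570556640625), (40.505916595458984, 40.88822555541992), 89.98719787597656)
grip 112 [0.4893 0.1388 0.0623] ((489.4644470214844, 139.193359375), (29.70998764038086, 27.87333106994629), 79.48615264892578)
post 109 [0.4799 0.0597 0.0471] ((480.0610046386719, 60.85205078125), (35.868465423583984, 35.58998489379883), 78.90888977050781)
ear [ 0.5668 -0.132   0.1036] ((566.7312622070312, -133.41278076171875), (56.45235061645508, 49.755332946777344), 86.06230926513672)
base [0.4894 0.135  0.0122] ((489.2764892578125, 132.860595703125), (253.3382568359375, 233.53273010253906), 4.239250183105469)
board [ 0.56   -0.2835  0.1176] ((596.8809204101562, -269.015869140625), (280.6575927734375, 318.439453125), 86.1431655883789)
bench 0.0011150227073001245
hpad [0.5067 0.2668 0.1083] ((505.9643859863281, 264.0360107421875), (64.58451080322266, 26.110328674316406), 81.24052429199219)
[... 460 characters left out ...]
0.0492] ((484.573974609375, 62.624298095703125), (32.71943664550781, 28.7554874420166), 25.00632095336914)
ear [ 0.5708 -0.1298  0.1021] ((570.0875854492188, -132.01548767089844), (59.98030090332031, 50.99036407470703), 87.1838150024414)
base [0.4939 0.1484 0.012 ] ((450.4339294433594, 143.96511840820312), (205.4832763671875, 149.8517303466797), 81.85649108886719)
board [ 0.572  -0.2748  0.117 ] ((596.3057861328125, -285.21923828125), (243.82968139648438, 317.8529052734375), 86.04695129394531)
bench -3.654139167015547e-05
hpad [0.5141 0.2703 0.1067] ((510.2799377441406, 264.58258056640625), (65.81509399414062, 26.479358673095703), 85.72312927246094)
wristcam in tool [ 0.0743  0.0005 -0.1833]
```

```bash
cat >> h.py <<'E'
from scipy.spatial.transform import Rotation as Ro
def state():
    o=robot.get_obs();R=Ro.from_quat(o['tool_rot']).as_matrix()
    print('t %.2f'%o['time'],'p',o['position'],'jaw %.3f'%np.arctan2(R[1,1],R[0,1]),'tiltz',R[:,2],'F',o['ft_force'],'w %.4f'%o['grip_width'],'q',o['q'])
    return o,R
def go(x,y,z,jaw):
    o,R=state(); d=R.T@(np.array([x,y,z])-o['position'])*100
    s=-(jaw-np.arctan2(R[1,1],R[0,1])); s=(s+np.pi/2)%np.pi-np.pi/2
    print('-> dx %.2f dy %.2f dz %.2f spin %.3f'%(*d,s))
E
python3 -c "
from h import *
go(.642,.186,.13,-.125)"
```

```text
t 0.15 p [ 0.2012 -0.5911  0.2003] jaw -1.243 tiltz [-0.0003  0.0017 -1.    ] F [-0.6272  0.4352  0.5366] w 0.0869 q [-1.4215  0.5283  1.4336 -0.      1.1814 -0.1785]
-> dx 66.76 dy -59.37 dz 7.15 spin -1.118
```

>>> arm_command([
  [66.8,-59.4,0,-1.118,6],
  [66.8,-59.4,0,-1.118,6],
  [66.8,-59.4,0,-1.118,6],
  [66.8,-59.4,0,-1.118,6],
  [66.8,-59.4,0,-1.118,6],
], newtons=15)

```text
time: 0.78
position: [0.3562, -0.3181, 0.201]
tool_rot: [0.805, 0.593, 0.0, 0.0]
ft_force: [1.1, -0.9, -0.6]
grip_width: 0.0607
```

```bash
python3 -c "
from h import *
go(.642,.186,.13,-.125)"
```

```text
t 0.78 p [ 0.3562 -0.3181  0.201 ] jaw -0.300 tiltz [ 0.0003 -0.     -1.    ] F [ 1.0861 -0.9093 -0.5718] w 0.0607 q [-0.9638  0.3301  1.7923  0.0003  1.0189 -0.6639]
-> dx 56.61 dy 12.41 dz 7.11 spin -0.175
```

>>> arm_command([
  [56.6,12.4,0,-0.17,6],
  [56.6,12.4,0,-0.17,6],
  [56.6,12.4,0,-0.17,6],
  [56.6,12.4,0,-0.17,6],
  [56.6,12.4,0,-0.17,6],
])

```text
time: 1.4
position: [0.5118, -0.047, 0.201]
tool_rot: [0.753, 0.658, -0.0, 0.0]
ft_force: [-0.3, -0.6, 0.8]
grip_width: 0.0597
```

```bash
python3 -c "
from h import *
go(.642,.186,.13,-.125)"
```

```text
t 1.40 p [ 0.5118 -0.047   0.201 ] jaw -0.135 tiltz [ 0.0001 -0.0003 -1.    ] F [-0.3458 -0.5564  0.8061] w 0.0597 q [-0.3091  0.3788  1.7081 -0.0003  1.0545 -0.1736]
-> dx 24.85 dy 9.75 dz 7.10 spin -0.010
```

>>> arm_command([
  [24.5,9.7,3,0,6],
  [24.5,9.7,7,0,6],
  [24.5,9.7,7,0,6],
  [24.5,9.7,7,0,6],
  [24.5,9.7,7,0,6],
])

```text
time: 2.02
position: [0.6405, 0.1841, 0.1291]
tool_rot: [0.752, 0.659, -0.0, -0.001]
ft_force: [0.2, -0.6, 0.1]
grip_width: 0.0601
```

```bash
python3 -c "
from h import *
go(.642,.186,.10,-.125)
grab('wrist','w1')"
```

```text
t 2.02 p [0.6405 0.1841 0.1291] jaw -0.132 tiltz [-0.0016  0.0004 -1.    ] F [ 0.1806 -0.5568  0.0933] w 0.0601 q [0.1123 0.6636 1.3849 0.0006 1.0946 0.2443]
-> dx 0.21 dy 0.13 dz 2.90 spin -0.007
```

View pics/w1.png

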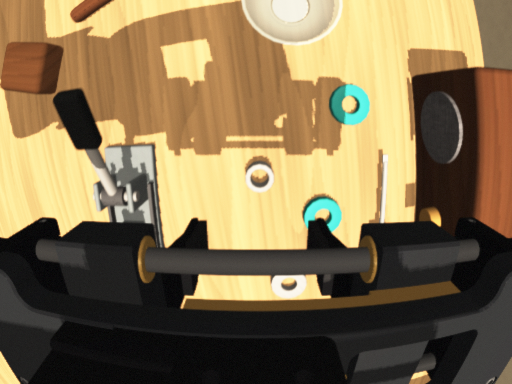

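The wrist view shows the spacer at (260,177) between the fingers' sides, with the turquoise rings off to the right. I'll compute its position from the fisheye model.

```bash
cat >> h.py <<'E'
def fray(f,uv,z):
    K=f['K'];E=f['E'];R=E[:3,:3];C=-R.T@E[:3,3]
    dx,dy=(uv[0]-K[0,2])/K[0,0],(uv[1]-K[1,2])/K[1,1]; th=np.hypot(dx,dy)
    k=np.sin(th)/max(th,1e-9)
    d=np.array([dx*k,-dy*k,-np.cos(th)])@R
    return C+d*(z-C[2])/d[2]
E
python3 - <<'E'
from h import *
f=load('w1');im=f['im']
c=cv2.resize(im[150:205,230:295],None,fx=8,fy=8,interpolation=cv2.INTER_CUBIC);save('w1c',c)
print(fray(f,(260,177),.022),fray(f,(260,177),.011))
E
```

```text
[0.6442 0.1879 0.022 ] [0.6439 0.1853 0.011 ]
```

View pics/w1c.png

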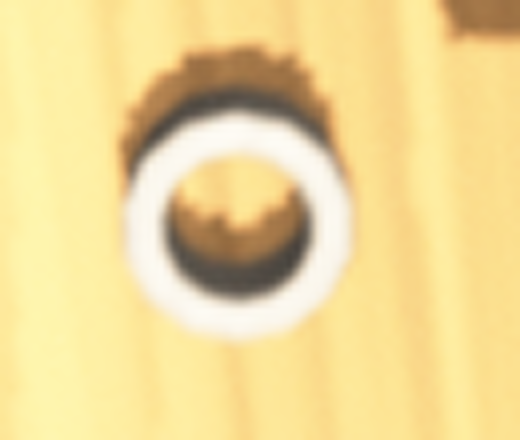

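```bash
python3 -c "
from h import *
go(.6437,.1868,.03,-.125)
go(.6437,.1868,.005,-.125)
"
```

```text
t 2.08 p [0.6412 0.1855 0.1285] jaw -0.132 tiltz [-0.0006  0.0018 -1.    ] F [ 2.3038  1.2942 -1.2149] w 0.0598 q [0.1136 0.665  1.3835 0.0021 1.0935 0.2446]
-> dx 0.14 dy 0.24 dz 9.85 spin -0.007
t 2.08 p [0.6412 0.1855 0.1285] jaw -0.132 tiltz [-0.0006  0.0018 -1.    ] F [ 2.3038  1.2942 -1.2149] w 0.0598 q [0.1136 0.665  1.3835 0.0021 1.0935 0.2446]
-> dx 0.14 dy 0.24 dz 12.35 spin -0.007
```

>>> arm_command([
  [0.1,0.2,5,0,6],
  [0.1,0.2,9,0,6],
  [0.1,0.2,12.2,0,6],
  [0.1,0.2,12.2,0,6],
  [0.1,0.2,12.2,0,6],
])

```text
time: 2.7
position: [0.6433, 0.1812, 0.0102]
tool_rot: [0.753, 0.657, 0.001, 0.001]
ft_force: [0.3, -0.7, -0.2]
grip_width: 0.06
```

```bash
python3 -c "
from h import *
go(.6437,.1868,.005,-.125)
grab('wrist','w2')
go(.6437,.1868,.005,-.125)
"
```

```text
t 2.70 p [0.6433 0.1812 0.0102] jaw -0.136 tiltz [ 0.0017  0.0002 -1.    ] F [ 0.289  -0.6742 -0.23  ] w 0.0600 q [ 0.1077  0.8203  1.4436 -0.      0.876   0.2436]
-> dx 0.56 dy -0.04 dz 0.52 spin -0.011
t 2.75 p [0.6438 0.1813 0.0109] jaw -0.136 tiltz [ 0.0032  0.0003 -1.    ] F [ 0.9735 -0.039   0.4273] w 0.0600 q [ 0.1078  0.8195  1.4431 -0.      0.8758  0.2437]
-> dx 0.54 dy -0.09 dz 0.59 spin -0.011
```

View pics/w2.png

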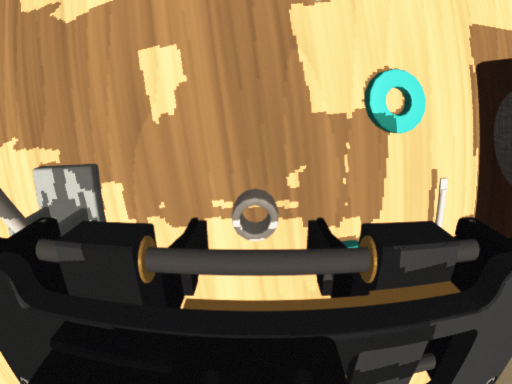

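```bash
python3 - <<'E'
from h import *
f=load('w2');im=f['im']
c=cv2.resize(im[180:250,220:290],None,fx=8,fy=8,interpolation=cv2.INTER_CUBIC);save('w2c',c)
for u,v in [(254.5,215),(254.5,220)]: print(fray(f,(u,v),.022))
E
```

```text
[0.6434 0.1898 0.022 ]
[0.6429 0.1865 0.022 ]
```

View pics/w2c.png

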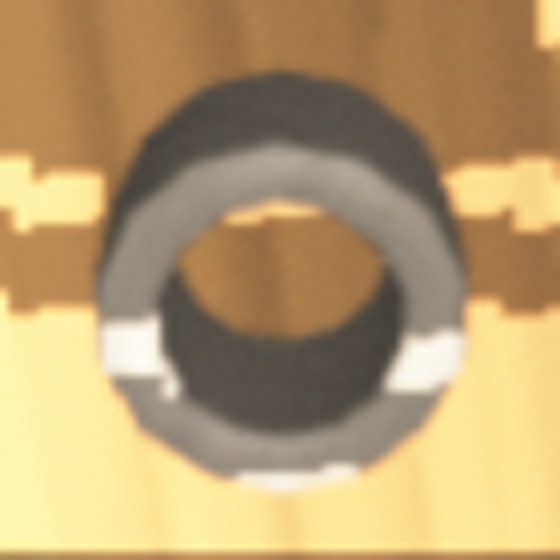

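>>> arm_command([
  [0.5,0,0.5,0,6],
  [0.5,0,0.5,0,6],
  [0.5,0,0.5,0,2.5],
  [0.5,0,0.5,0,2.5],
  [0.5,0,0.5,0,2.5],
], newtons=12)

```text
time: 3.38
position: [0.6431, 0.1864, 0.0041]
tool_rot: [0.753, 0.658, 0.0, 0.0]
ft_force: [-0.6, 0.5, -0.3]
grip_width: 0.0377
```

```bash
python3 -c "
from h import *
go(.643,.1865,.005,-.125)
"
```

```text
t 3.38 p [0.6431 0.1864 0.0041] jaw -0.136 tiltz [ 0.0001  0.     -1.    ] F [-0.5864  0.5015 -0.3203] w 0.0377 q [ 0.1156  0.8308  1.44   -0.      0.8707  0.2511]
-> dx 0.01 dy -0.01 dz -0.09 spin -0.011
```

Position is spot on. I'll finish closing and lift.

>>> arm_command([
  [0,0,0,0,2.5],
  [0,0,0,0,2.5],
  [0,0,-5,0,2.5],
  [0,0,-10,0,2.5],
  [0,0,-12,0,2.5],
])

```text
time: 4.0
position: [0.6452, 0.1867, 0.1278]
tool_rot: [0.753, 0.658, 0.003, 0.002]
ft_force: [0.2, -0.1, -0.2]
grip_width: 0.0254
```

```bash
python3 -c "
from h import *
go(.483,.0615,.13,-.13)
"
```

```text
t 4.00 p [0.6452 0.1867 0.1278] jaw -0.135 tiltz [ 0.006   0.0008 -1.    ] F [ 0.249  -0.051  -0.1692] w 0.0254 q [0.1157 0.6687 1.378  0.0001 1.0889 0.2511]
-> dx -14.60 dy -14.38 dz -0.33 spin -0.005
```

```bash
python3 -c "
from h import *
grab('wrist','w3')
go(.483,.0615,.13,-.13)
"
```

```text
t 4.05 p [0.646  0.1869 0.1296] jaw -0.135 tiltz [ 0.0086  0.001  -1.    ] F [0.6564 0.051  1.5022] w 0.0251 q [0.1158 0.6666 1.3766 0.     1.0898 0.2512]
-> dx -14.62 dy -14.46 dz -0.20 spin -0.005
```

View pics/w3.png

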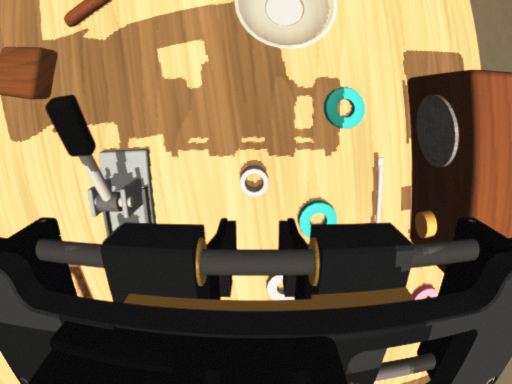

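```bash
python3 - <<'E'
from h import *
f=load('w3');im=f['im']
c=cv2.resize(im[155:235,210:300],None,fx=8,fy=8,interpolation=cv2.INTER_CUBIC);save('w3c',c)
for u,v in [(254.5,182.5)]: print(fray(f,(u,v),.022))
E
```

```text
[0.6435 0.186  0.022 ]
```

View pics/w3c.png

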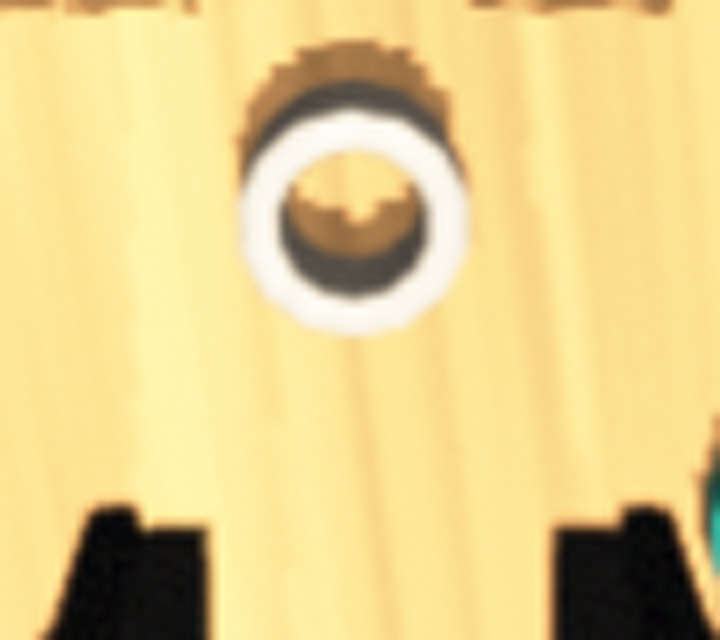

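The ring stayed put, centred between the fingers, so I lifted before the fingers had closed. I'll retry with a longer close.

>>> arm_command([
  [0,-0.2,4,0,5.5],
  [0,-0.2,8,0,5.5],
  [0,-0.2,12.0,0,5.5],
  [0,-0.2,12.0,0,5.5],
  [0,-0.2,12.0,0,5.5],
])

```text
time: 4.68
position: [0.6418, 0.1868, 0.0047]
tool_rot: [0.753, 0.658, 0.0, 0.0]
ft_force: [0.7, 0.3, 0.8]
grip_width: 0.0542
```

```bash
python3 -c "
from h import *
go(.6435,.1863,.005,-.13)
"
```

```text
t 4.67 p [0.6418 0.1868 0.0047] jaw -0.136 tiltz [ 0.0011  0.0002 -1.    ] F [0.74   0.2714 0.7705] w 0.0542 q [0.1164 0.8285 1.4441 0.0001 0.8678 0.2519]
-> dx -0.03 dy 0.17 dz -0.03 spin -0.006
```

>>> arm_command([
  [0,0.2,0,0,2.4],
  [0,0.2,0,0,2.4],
  [0,0.2,0,0,2.4],
  [0,0.2,0,0,2.4],
  [0,0.2,0,0,2.4],
], newtons=20)

```text
time: 5.3
position: [0.643, 0.1864, 0.0041]
tool_rot: [0.753, 0.658, -0.0, -0.0]
ft_force: [-0.5, 0.5, -0.6]
grip_width: 0.0244
```

>>> arm_command([
  [0,0,0,0,2.4],
  [0,0,-1,0,2.4],
  [0,0,-3,0,2.4],
])

```text
time: 5.68
position: [0.6424, 0.1863, 0.0343]
tool_rot: [0.753, 0.658, -0.001, -0.001]
ft_force: [-0.1, 0.1, 0.6]
grip_width: 0.024
```

```bash
python3 -c "
from h import *
grab('wrist','w4');grab('scene','s4')
f=load('s4');p=proj(f,(.643,.186,.04)).astype(int);print(p)
im=f['im'];save('s4c',cv2.resize(im[p[1]-60:p[1]+60,p[0]-80:p[0]+80],None,fx=5,fy=5,interpolation=cv2.INTER_CUBIC))
"
```

```text
[310 245]
```

View pics/w4.png

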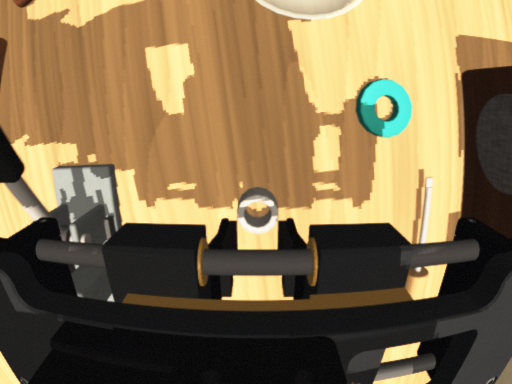

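View pics/s4c.png

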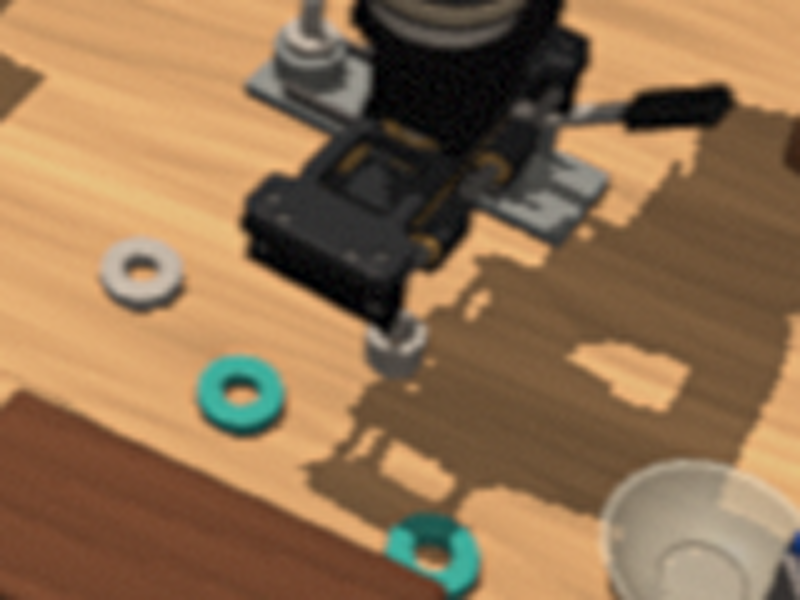

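```bash
python3 - <<'E'
from h import *
f=load('w4');o,R=state()
def fproj(f,P):
    p=f['E'][:3,:3]@P+f['E'][:3,3]; a=np.array([p[0],-p[1]]);th=np.arctan2(np.linalg.norm(a),-p[2]);K=f['K']
    return th*a/np.linalg.norm(a)*K[0,0]+K[:2,2]
for z in [0,-.019,-.04]:
    for y in [-.015,0,.015]:
        print(z,y,fproj(f,o['position']+R@np.array([0,y,z])))
im=f['im'];save('w4c',cv2.resize(im[170:310,180:340],None,fx=5,fy=5,interpolation=cv2.INTER_CUBIC))
print(fray(f,(258,213.5),.022))
E
```

```text
t 5.78 p [0.6457 0.1868 0.0376] jaw -0.135 tiltz [ 0.0065  0.0008 -1.    ] F [0.4299 0.5369 0.6764] w 0.0240 q [0.1157 0.7844 1.4281 0.0001 0.9226 0.2511]
0 -0.015 [238.1803 221.2354]
0 0 [261.1529 221.3157]
0 0.015 [284.1087 221.269 ]
-0.019 -0.015 [236.0002 233.2017]
-0.019 0 [261.2779 233.3243]
-0.019 0.015 [286.5335 233.236 ]
-0.04 -0.015 [233.0618 249.4602]
-0.04 0 [261.4415 249.6581]
-0.04 0.015 [289.7902 249.4926]
[0.6436 0.1868 0.022 ]
```

View pics/w4c.png

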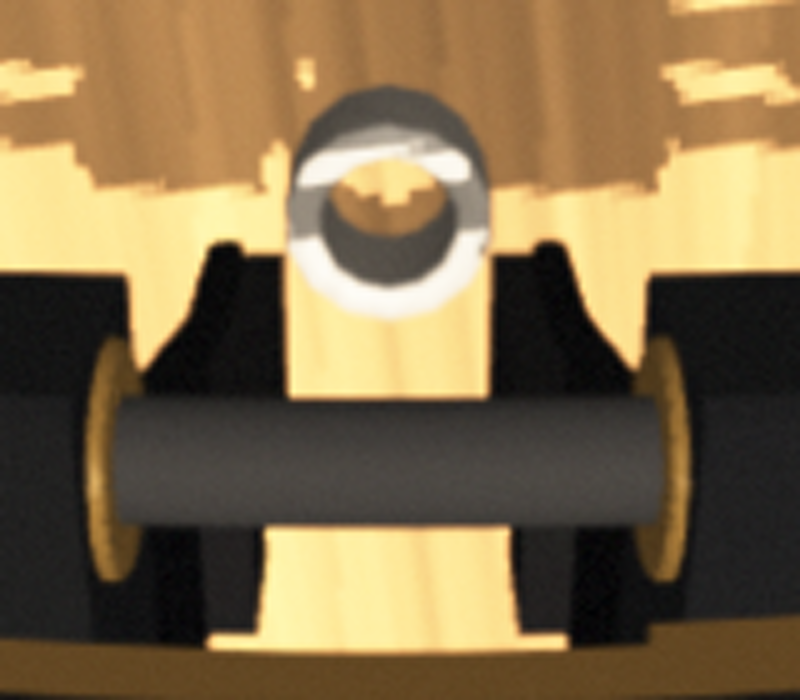

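```bash
python3 - <<'E'
from h import *
f=load('s4');W=cloud(f);o,R=state()
m=(np.hypot(W[...,0]-.643,W[...,1]-.186)<.07)&(W[...,2]>.026)
im=f['im'];dark=im.sum(-1)<150
P=W[m&dark];L=(P-o['position'])@R  # tool coords
print(len(P))
for a,b in [(-.08,-.06),(-.06,-.04),(-.04,-.03),(-.03,-.02),(-.02,-.01),(-.01,0),(0,.02)]:
    s=L[(L[:,2]>=a)&(L[:,2]<b)]
    if len(s): print(a,b,len(s),s.min(0),s.max(0))
v,u=np.nonzero(m&dark); k=np.argsort(-L[:,2])[:12]; print(np.c_[u,v][k],L[k])
f=load('w4');W0=f['d']
print(W0[205:260:5,232],W0[205:260:5,258])
E
```

```text
t 5.78 p [0.6457 0.1868 0.0376] jaw -0.135 tiltz [ 0.0065  0.0008 -1.    ] F [0.4299 0.5369 0.6764] w 0.0240 q [0.1157 0.7844 1.4281 0.0001 0.9226 0.2511]
3156
-0.08 -0.06 4 [-0.01   -0.0253 -0.0794] [ 0.0101 -0.0169 -0.0736]
-0.03 -0.02 1 [ 0.0045 -0.0123 -0.0259] [ 0.0045 -0.0123 -0.0259]
[[315 238]
 [321 223]
 [322 222]
 [322 221]
 [313 219]
 [321 222]
 [321 221]
 [323 219]
 [322 220]
 [316 238]
 [324 219]
 [330 222]] [[ 0.0045 -0.0123 -0.0259]
 [ 0.0095 -0.022  -0.0736]
 [ 0.0101 -0.0253 -0.0747]
 [ 0.0098 -0.0251 -0.0781]
 [-0.01   -0.0169 -0.0794]
 [ 0.0106 -0.0184 -0.0807]
 [ 0.0102 -0.0182 -0.084 ]
 [ 0.0124 -0.0227 -0.0883]
 [ 0.0129 -0.0168 -0.0901]
 [ 0.032   0.0449 -0.0958]
 [ 0.0173 -0.0168 -0.0961]
 [ 0.0331 -0.0165 -0.0962]]
[0.2291 0.2315 0.2311 0.2332 0.1664 0.1585 0.152  0.1485 0.1486 0.0872
 0.0852] [0.23   0.2305 0.2328 0.224  0.2148 0.2119 0.2364 0.2375 0.2398 0.0871
 0.0857]
```

```bash
python3 - <<'E'
from h import *
f=load('w4');o,R=state()
def fpt(f,u,v):
    K=f['K'];E=f['E'];C=-E[:3,:3].T@E[:3,3]
    dx,dy=(u-K[0,2])/K[0,0],(v-K[1,2])/K[1,1];th=np.hypot(dx,dy);k=np.sin(th)/th
    d=np.array([dx*k,-dy*k,-np.cos(th)]);d=d/-d[2]*f['d'][v,u]
    return d@E[:3,:3]+C
for u in (228,234,284,290):
  for v in (221,223,225,228,232,238,244): print(u,v,f['d'][v,u],R.T@(fpt(f,u,v)-o['position']))
E
```

```text
t 5.78 p [0.6457 0.1868 0.0376] jaw -0.135 tiltz [ 0.0065  0.0008 -1.    ] F [0.4299 0.5369 0.6764] w 0.0240 q [0.1157 0.7844 1.4281 0.0001 0.9226 0.2511]
228 221 0.16999492 [ 0.0089 -0.0192 -0.0216]
228 223 0.16939475 [ 0.008  -0.0191 -0.0225]
228 225 0.16818167 [ 0.0073 -0.019  -0.0239]
228 228 0.16085687 [ 0.0086 -0.0182 -0.0312]
228 232 0.15610074 [ 0.0084 -0.0177 -0.0362]
228 238 0.14817354 [ 0.0088 -0.0169 -0.0443]
228 244 0.14289406 [ 0.0082 -0.0164 -0.05  ]
234 221 0.17263564 [ 0.0079 -0.016  -0.0191]
234 223 0.16887446 [ 0.0082 -0.0156 -0.023 ]
234 225 0.16750394 [ 0.0076 -0.0155 -0.0245]
234 228 0.16242349 [ 0.008  -0.0151 -0.0297]
234 232 0.15654302 [ 0.0083 -0.0146 -0.0357]
234 238 0.15254432 [ 0.0069 -0.0143 -0.0403]
234 244 0.15205958 [ 0.0041 -0.0142 -0.0416]
284 221 0.17261331 [ 0.0078  0.0133 -0.0189]
284 223 0.16961338 [ 0.0078  0.013  -0.022 ]
284 225 0.16704258 [ 0.0077  0.0128 -0.0247]
284 228 0.16137801 [ 0.0083  0.0124 -0.0304]
284 232 0.15637735 [ 0.0083  0.012  -0.0357]
284 238 0.14955358 [ 0.0081  0.0114 -0.0428]
284 244 0.14365137 [ 0.0078  0.011  -0.049 ]
290 221 0.1693801 [ 0.009   0.0165 -0.0219]
290 223 0.16550678 [ 0.0094  0.0161 -0.0258]
290 225 0.16170691 [ 0.0098  0.0157 -0.0297]
290 228 0.15748085 [ 0.0099  0.0153 -0.034 ]
290 232 0.15259527 [ 0.0098  0.0148 -0.0391]
290 238 0.14939797 [ 0.0082  0.0145 -0.0429]
290 244 0.14291085 [ 0.0081  0.0139 -0.0497]
```

The wrist depth shows the fingers really end about 19 mm behind the reported TCP, so they closed above the ring. I'll use a tip offset of −19 mm from here on and go down gently while watching the force.

>>> arm_command([
  [0,-0.1,0,0,5.5],
  [0,-0.1,0,0,5.5],
  [0,-0.1,0,0,5.5],
  [0,-0.1,2,0,5.5],
  [0,-0.1,3.5,0,5.5],
])

```text
time: 6.4
position: [0.641, 0.1864, -0.0031]
tool_rot: [0.753, 0.658, -0.001, -0.001]
ft_force: [0.4, 0.3, 0.4]
grip_width: 0.0542
```

```bash
python3 -c "
from h import *
go(.6435,.1863,-.012,-.13)
"
```

```text
t 6.40 p [ 0.641   0.1864 -0.0031] jaw -0.136 tiltz [-0.0023 -0.0003 -1.    ] F [0.3511 0.3023 0.439 ] w 0.0542 q [ 0.116   0.84    1.445  -0.      0.8589  0.2515]
-> dx 0.02 dy 0.25 dz 0.89 spin -0.006
```

>>> arm_command([
  [0,0.2,0.5,0,5.5],
  [0,0.2,0.9,0,5.5],
  [0,0.2,0.9,0,5.5],
])

```text
time: 6.78
position: [0.6441, 0.1863, -0.0102]
tool_rot: [0.753, 0.658, -0.0, -0.0]
ft_force: [-0.1, -0.1, 0.3]
grip_width: 0.0554
```

```bash
python3 -c "
from h import *
go(.6435,.1863,-.014,-.13)
"
```

```text
t 6.78 p [ 0.6441  0.1863 -0.0102] jaw -0.136 tiltz [-0.0002  0.     -1.    ] F [-0.1169 -0.1173  0.2875] w 0.0554 q [0.1152 0.8524 1.4402 0.     0.8492 0.2507]
-> dx -0.01 dy -0.06 dz 0.38 spin -0.006
```

>>> arm_command([
  [0,0,0.2,0,2.4],
  [0,0,0.2,0,2.4],
  [0,0,0.2,0,2.4],
  [0,0,0.2,0,2.4],
  [0,0,0.2,0,2.4],
], newtons=20)

```text
time: 7.4
position: [0.6441, 0.1863, -0.0116]
tool_rot: [0.753, 0.658, 0.0, 0.0]
ft_force: [-0.5, 0.1, 1.3]
grip_width: 0.0294
```

>>> arm_command([
  [0,0,0,0,2.4],
  [0,0,0,0,2.4],
  [0,0,-4,0,2.4],
  [0,0,-9,0,2.4],
  [0,0,-10,0,2.4],
])

```text
time: 8.02
position: [0.6469, 0.1867, 0.0917]
tool_rot: [0.753, 0.658, 0.003, 0.002]
ft_force: [0.8, -0.1, -0.5]
grip_width: 0.0297
```

```bash
python3 -c "
from h import *
o,R=state()
grab('wrist','w5')
f=load('w5')
save('w5c',cv2.resize(f['im'][150:310,160:360],None,fx=4,fy=4,interpolation=cv2.INTER_CUBIC))
go(.4825,.0615,.12,-.13)
"
```

```text
t 8.03 p [0.6469 0.1867 0.0917] jaw -0.136 tiltz [ 0.0074  0.0009 -1.    ] F [ 0.8093 -0.0789 -0.513 ] w 0.0297 q [0.1153 0.7139 1.3993 0.     1.0208 0.2508]
t 8.07 p [0.6461 0.1866 0.0912] jaw -0.135 tiltz [ 0.0058  0.0006 -1.    ] F [-0.1154 -0.6527  1.1352] w 0.0293 q [ 0.1153  0.7143  1.4002 -0.0001  1.0213  0.2508]
-> dx -14.60 dy -14.51 dz -2.98 spin -0.005
```

View pics/w5.png

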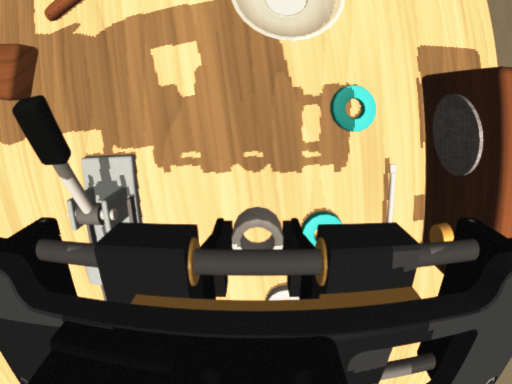

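The ring is held (29.4 mm), seen at (258,235) between the fingers. Next I'll go to a spot short of the post so the wrist camera can see the ram.

>>> arm_command([
  [-19.5,-13.8,-2,0,2.4],
  [-19.5,-13.8,-2,0,2.4],
  [-19.5,-13.8,-2,0,2.4],
  [-19.5,-13.8,-2,0,2.4],
  [-19.5,-13.8,-2,0,2.4],
])

```text
time: 8.7
position: [0.4766, 0.0104, 0.1068]
tool_rot: [0.755, 0.656, -0.002, -0.003]
ft_force: [1.3, -0.1, -0.7]
grip_width: 0.0292
```

>>> arm_command([
  [0,0,0,0,2.4],
])

```text
time: 8.82
position: [0.4813, 0.0117, 0.1074]
tool_rot: [0.754, 0.657, 0.0, -0.0]
ft_force: [-0.0, -0.4, 0.2]
grip_width: 0.0295
```

```bash
python3 -c "
from h import *
o,R=state()
grab('wrist','w6')
state()
f=load('w6')
"
```

```text
t 8.82 p [0.4813 0.0117 0.1074] jaw -0.136 tiltz [-0.0003  0.0004 -1.    ] F [-0.0052 -0.3704  0.2259] w 0.0295 q [-0.2085  0.4875  1.8774  0.0005  0.777  -0.0724]
t 8.88 p [0.4818 0.0121 0.1075] jaw -0.135 tiltz [ 0.0002  0.0002 -1.    ] F [0.141  0.5221 0.4952] w 0.0294 q [-0.2075  0.4877  1.8765  0.0004  0.7772 -0.0725]
```

View pics/w6.png

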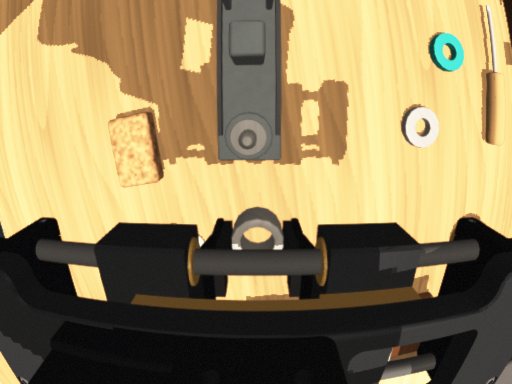

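```bash
python3 -c "
from h import *
f=load('w6')
save('w6c',cv2.resize(f['im'][0:170,200:300],None,fx=6,fy=6,interpolation=cv2.INTER_CUBIC)[400:1020])
save('w6d',cv2.resize(f['im'][100:155,395:450],None,fx=8,fy=8,interpolation=cv2.INTER_CUBIC))
"
```

```text
(no output)
```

View pics/w6c.png

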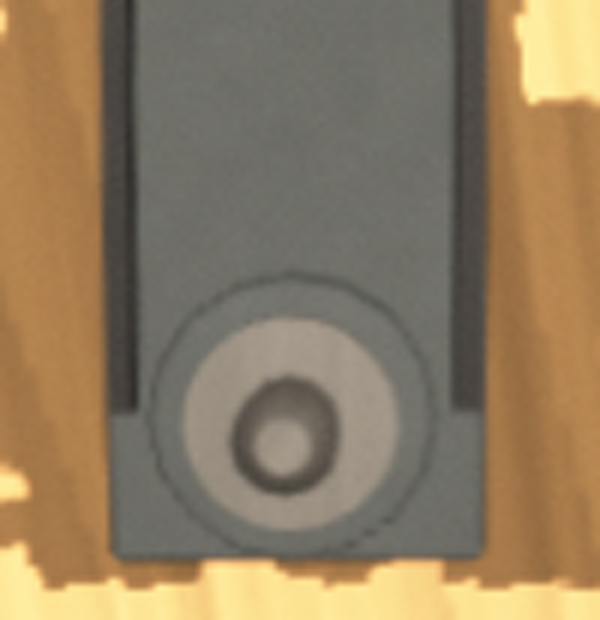

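View pics/w6d.png

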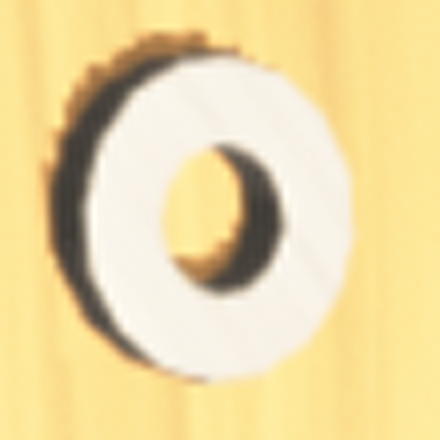

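```bash
python3 -c "
from h import *
f=load('w6')
print('tip',fray(f,(247.0,140.7),.072),'sh',fray(f,(248.3,137),.042),'saddle',fray(f,(422.5,127),.012), 'grip', fray(f,(246.5,42),.062))
"
```

```text
tip [0.4812 0.0612 0.072 ] sh [0.4812 0.061  0.042 ] saddle [0.6603 0.0495 0.012 ] grip [0.491  0.1364 0.062 ]
```

```bash
python3 -c "
from h import *
f=load('w6')
save('w6e',cv2.resize(f['im'][195:265,210:310],None,fx=8,fy=8,interpolation=cv2.INTER_CUBIC))
z=.1075+.0336
for uv in [(257,229),(257,233),(258,233)]: print(fray(f,uv,z))
go(.4817,.0611,.105,-.13)
"
```

```text
[0.483  0.0202 0.1411]
[0.4827 0.0178 0.1411]
[0.4832 0.0178 0.1411]
t 8.88 p [0.4818 0.0121 0.1075] jaw -0.135 tiltz [ 0.0002  0.0002 -1.    ] F [0.141  0.5221 0.4952] w 0.0294 q [-0.2075  0.4877  1.8765  0.0004  0.7772 -0.0725]
-> dx 4.86 dy -0.67 dz 0.25 spin -0.005
```

View pics/w6e.png

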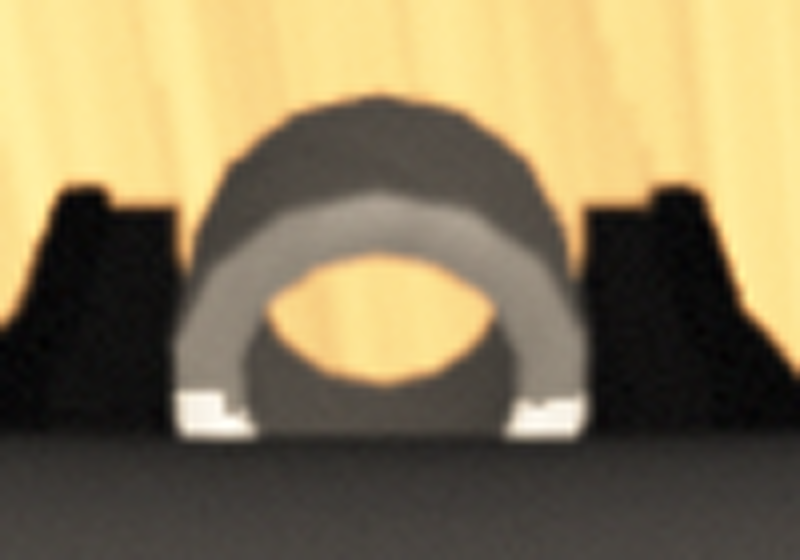

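```bash
python3 -c "
from h import *
f=load('w6')
z=.1075+.0336
for uv in [(257.7,242),(257.7,244)]: print(fray(f,uv,z))
"
```

```text
[0.4823 0.0123 0.1411]
[0.4821 0.0111 0.1411]
```

>>> arm_command([
  [2.4,-0.4,0,0,2.4],
  [4.8,-0.7,1,0,2.4],
  [4.8,-0.7,2.5,0,2.4],
  [4.8,-0.7,2.5,0,2.4],
  [4.8,-0.7,2.5,0,2.4],
])

```text
time: 9.5
position: [0.4812, 0.0607, 0.083]
tool_rot: [0.753, 0.658, 0.0, 0.0]
ft_force: [0.9, 0.6, 0.4]
grip_width: 0.0297
```

```bash
python3 -c "
from h import *
go(.4812,.0611,.08,-.13)
"
```

```text
t 9.50 p [0.4812 0.0607 0.083 ] jaw -0.135 tiltz [ 0.0004 -0.     -1.    ] F [0.8827 0.5868 0.3987] w 0.0297 q [-0.1055  0.5354  1.8874  0.0001  0.7183  0.029 ]
-> dx 0.04 dy -0.01 dz 0.30 spin -0.005
```

Lined up. Lowering in stages: home is at a reported z of about 0.030.

>>> arm_command([
  [0,0,1,0,2.4],
  [0,0,2,0,2.4],
  [0,0,3,0,2.4],
  [0,0,3,0,2.4],
])

```text
time: 10.0
position: [0.4797, 0.0602, 0.052]
tool_rot: [0.753, 0.657, -0.001, -0.001]
ft_force: [0.3, -0.1, -0.8]
grip_width: 0.0295
```

>>> arm_command([
  [0,0,1,0,2.4],
  [0,0,1.8,0,2.4],
  [0,0,2.1,0,2.4],
  [0,0,2.1,0,2.4],
])

```text
time: 10.5
position: [0.4804, 0.0603, 0.0318]
tool_rot: [0.753, 0.658, -0.0, -0.0]
ft_force: [-0.0, 0.1, -0.7]
grip_width: 0.0298
```

>>> arm_command([
  [0,0.1,0.2,0,2.4],
  [0,0.1,0.2,0,2.4],
])

```text
time: 10.75
position: [0.4817, 0.0601, 0.0302]
tool_rot: [0.753, 0.658, 0.0, 0.0]
ft_force: [0.1, -0.0, 0.5]
grip_width: 0.0297
```

>>> arm_command([
  [0,0,0,0,5],
  [0,0,0,0,5],
  [0,0,0,0,5],
  [0,0,0,0,5],
])

```text
time: 11.25
position: [0.4816, 0.0601, 0.0301]
tool_rot: [0.753, 0.658, 0.0, 0.0]
ft_force: [-0.6, -0.2, -0.3]
grip_width: 0.0491
```

>>> arm_command([
  [0,0,-4,0,6.5],
  [-2,0,-8,0,6.5],
  [-5,0,-8,0,6.5],
  [-5,0,-8,0,6.5],
])

```text
time: 11.75
position: [0.475, 0.0093, 0.1107]
tool_rot: [0.754, 0.657, 0.0, 0.001]
ft_force: [0.2, 0.2, 0.8]
grip_width: 0.0646
```

```bash
python3 -c "
from h import *
state()
grab('wrist','w7');state()
grab('top','t7')
f=load('w7')
save('w7c',cv2.resize(f['im'][60:230,180:340],None,fx=5,fy=5,interpolation=cv2.INTER_CUBIC)[:600])
"
```

```text
t 11.75 p [0.475  0.0093 0.1107] jaw -0.138 tiltz [ 0.0013 -0.0004 -1.    ] F [0.1812 0.1676 0.8234] w 0.0646 q [-0.2161  0.4747  1.8913 -0.0001  0.7742 -0.0779]
t 11.80 p [0.4746 0.0102 0.1102] jaw -0.138 tiltz [ 0.      0.0003 -1.    ] F [ 0.0971 -0.3638  0.1826] w 0.0648 q [-0.2148  0.4756  1.8917  0.0004  0.7744 -0.0775]
```

View pics/w7.png

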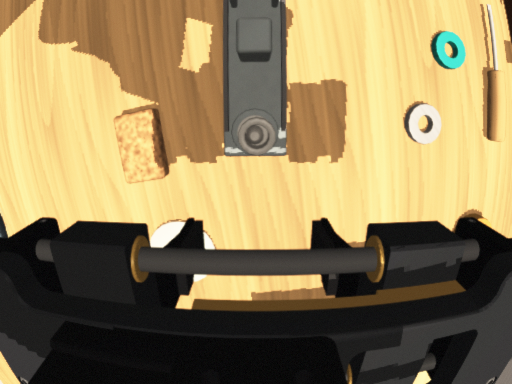

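View pics/w7c.png

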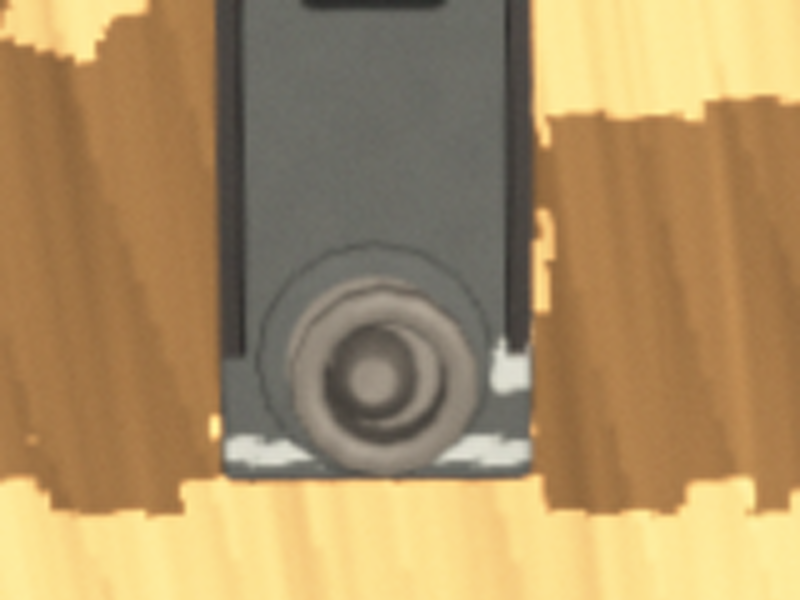

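The spacer is home on the shoulder: it encircles the post at (255,132) with the post tip inside. The saddle is at (423,123). I'll go to it.

```bash
python3 -c "
from h import *
go(.6605,.0497,.03,-.135)
"
```

```text
t 11.85 p [0.4744 0.0107 0.1099] jaw -0.137 tiltz [-0.0007  0.0005 -1.    ] F [-0.4894  1.1695 -0.7763] w 0.0648 q [-0.2138  0.4762  1.8918  0.0005  0.7744 -0.0776]
-> dx 6.39 dy 17.91 dz 7.98 spin -0.002
```

>>> arm_command([
  [6.4,17.9,0,0,6.5],
  [6.4,17.9,0,0,6.5],
  [6.4,17.9,3,0,6.5],
  [6.4,17.9,8,0,6.5],
  [6.4,17.9,8,0,6.5],
])

```text
time: 12.48
position: [0.6556, 0.0517, 0.0234]
tool_rot: [0.753, 0.658, -0.005, -0.005]
ft_force: [-0.3, -0.3, -0.2]
grip_width: 0.0652
```

>>> arm_command([
  [0,0,0,0,6.5],
])

```text
time: 12.6
position: [0.6601, 0.0505, 0.0303]
tool_rot: [0.753, 0.658, -0.0, -0.0]
ft_force: [0.3, -0.2, -0.0]
grip_width: 0.065
```

```bash
python3 -c "
from h import *
go(.6605,.0497,-.014,-.135)
grab('wrist','w8')
f=load('w8')
save('w8c',cv2.resize(f['im'][165:285,160:360],None,fx=4,fy=4,interpolation=cv2.INTER_CUBIC))
go(.6605,.0497,-.014,-.135)
"
```

```text
t 12.60 p [0.6601 0.0505 0.0303] jaw -0.135 tiltz [-0.0011  0.0002 -1.    ] F [ 0.3223 -0.2049 -0.0252] w 0.0650 q [-0.0921  0.7865  1.4525  0.0001  0.9037  0.0426]
-> dx -0.08 dy 0.06 dz 4.43 spin 0.000
t 12.65 p [0.6611 0.0502 0.0318] jaw -0.135 tiltz [ 0.0019 -0.0001 -1.    ] F [1.0997 0.6123 1.2453] w 0.0647 q [-0.0925  0.7845  1.4519  0.0001  0.9034  0.0425]
-> dx -0.06 dy -0.06 dz 4.58 spin -0.000
```

View pics/w8c.png

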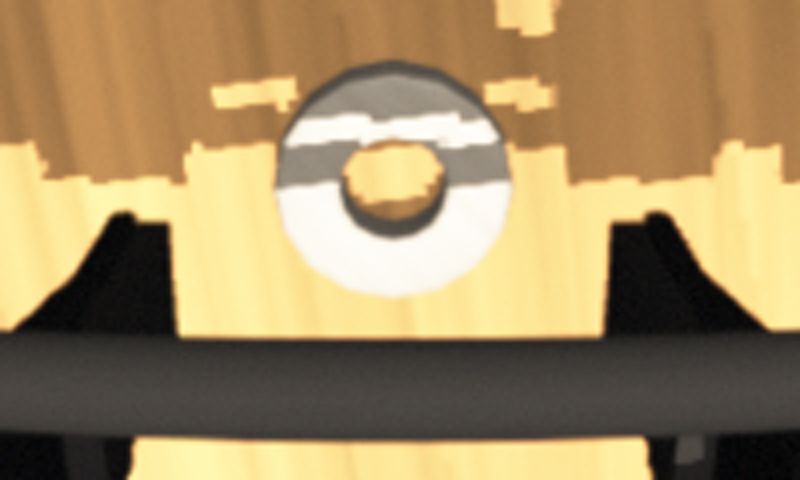

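```bash
python3 -c "
from h import *
f=load('w8'); print(fray(f,(258.5,211),.012))"
```

```text
[0.6616 0.0505 0.012 ]
```

>>> arm_command([
  [-0.05,0,2,0,6.5],
  [-0.05,0,3.5,0,6.5],
  [-0.05,0,4.3,0,6.5],
  [-0.05,0,4.3,0,6.5],
])

```text
time: 13.15
position: [0.6599, 0.0492, -0.0139]
tool_rot: [0.753, 0.658, -0.001, -0.001]
ft_force: [-0.8, 0.3, 0.6]
grip_width: 0.0651
```

```bash
python3 -c "
from h import *
go(.6605,.0497,-.014,-.135)"
```

```text
t 13.15 p [ 0.6599  0.0492 -0.0139] jaw -0.136 tiltz [-0.0019  0.0002 -1.    ] F [-0.8496  0.3163  0.6426] w 0.0651 q [-0.0941  0.8503  1.4639  0.      0.8293  0.0416]
-> dx 0.05 dy 0.05 dz 0.01 spin -0.001
```

>>> arm_command([
  [0.1,0.1,0,0,6.5],
  [0.1,0.1,0,0,3.9],
  [0.1,0.1,0,0,3.9],
  [0.1,0.1,0,0,3.9],
  [0.1,0.1,0,0,3.9],
])

```text
time: 13.78
position: [0.6618, 0.0502, -0.0127]
tool_rot: [0.753, 0.658, 0.0, -0.0]
ft_force: [-0.5, -0.3, 1.4]
grip_width: 0.0423
```

>>> arm_command([
  [0,0,0,0,3.9],
  [0,0,0,0,3.9],
])

```text
time: 14.02
position: [0.6618, 0.0502, -0.0127]
tool_rot: [0.753, 0.658, -0.0, -0.0]
ft_force: [-0.6, -0.1, 2.9]
grip_width: 0.0422
```

>>> arm_command([
  [0,0,-4,0,3.9],
  [0,0,-9,0,3.9],
  [0,0,-11,0,3.9],
  [0,0,-11,0,3.9],
])

```text
time: 14.52
position: [0.6628, 0.0501, 0.0983]
tool_rot: [0.753, 0.658, 0.001, 0.001]
ft_force: [0.6, 0.6, -1.7]
grip_width: 0.0423
```

```bash
python3 -c "
from h import *
grab('wrist','w9')
f=load('w9')
save('w9c',cv2.resize(f['im'][165:285,160:360],None,fx=4,fy=4,interpolation=cv2.INTER_CUBIC))
go(.4812,.0611,.095,-.135)
"
```

```text
t 14.57 p [0.6614 0.0502 0.0965] jaw -0.136 tiltz [-0.0006  0.     -1.    ] F [ 0.2236 -0.3702 -0.5554] w 0.0419 q [-0.0924  0.6992  1.417  -0.      1.026   0.0431]
-> dx -1.35 dy -18.00 dz 0.16 spin -0.001
```

View pics/w9c.png

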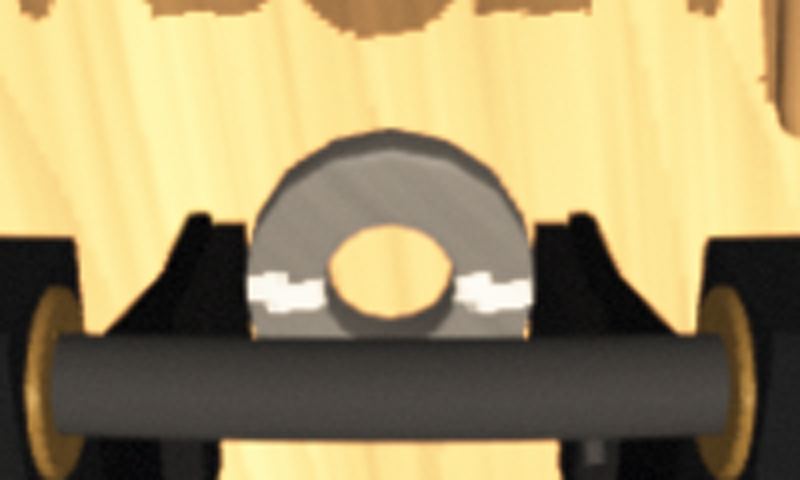

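```bash
python3 -c "
from h import *
f=load('w9')
for v in (234,236): print(fray(f,(257.5,v),.1212))"
```

```text
[0.6636 0.0507 0.1212]
[0.6634 0.0494 0.1212]
```

>>> arm_command([
  [-1.3,-17.9,0,0,3.9],
  [-1.3,-17.9,0,0,3.9],
  [-1.3,-17.9,0,0,3.9],
  [-1.3,-17.9,0,0,3.9],
  [-1.3,-17.9,0,0,3.9],
])

```text
time: 15.2
position: [0.4829, 0.0614, 0.096]
tool_rot: [0.753, 0.658, -0.0, -0.0]
ft_force: [0.6, 0.3, -0.5]
grip_width: 0.0421
```

```bash
python3 -c "
from h import *
go(.4812,.0611,.08,-.135)"
```

```text
t 15.20 p [0.4829 0.0614 0.096 ] jaw -0.136 tiltz [-0.0008  0.0001 -1.    ] F [ 0.5759  0.2634 -0.474 ] w 0.0421 q [-0.1036  0.5134  1.873   0.      0.756   0.032 ]
-> dx -0.05 dy -0.16 dz 1.60 spin -0.001
```

>>> arm_command([
  [0,-0.2,1.5,0,3.9],
  [0,-0.2,2,0,3.9],
  [0,-0.2,2,0,3.9],
])

```text
time: 15.58
position: [0.4815, 0.0616, 0.0764]
tool_rot: [0.753, 0.658, -0.0, -0.0]
ft_force: [0.6, -0.5, -0.7]
grip_width: 0.0421
```

```bash
python3 -c "
from h import *
go(.481,.0611,.052,-.135)"
```

```text
t 15.57 p [0.4815 0.0616 0.0764] jaw -0.136 tiltz [-0.0004  0.     -1.    ] F [ 0.5762 -0.4899 -0.7185] w 0.0421 q [-0.1035  0.5485  1.8902 -0.      0.7033  0.0321]
-> dx -0.05 dy -0.05 dz 2.44 spin -0.001
```

>>> arm_command([
  [-0.1,0,0.8,0,3.9],
  [-0.1,0,1.6,0,3.9],
  [-0.1,0,2.2,0,3.9],
  [-0.1,0,2.4,0,3.9],
  [-0.1,0,2.4,0,3.9],
])

```text
time: 16.2
position: [0.4805, 0.0608, 0.0529]
tool_rot: [0.753, 0.658, -0.0, -0.0]
ft_force: [0.4, 0.7, -0.9]
grip_width: 0.0424
```

```bash
python3 -c "
from h import *
go(.481,.0611,.052,-.135)
grab('wrist','w10')
f=load('w10')
save('w10c',cv2.resize(f['im'][165:285,160:360],None,fx=4,fy=4,interpolation=cv2.INTER_CUBIC))
"
```

```text
t 16.20 p [0.4805 0.0608 0.0529] jaw -0.135 tiltz [-0.0003  0.     -1.    ] F [ 0.3552  0.6738 -0.8541] w 0.0424 q [-0.1054  0.5927  1.9071 -0.      0.6421  0.03  ]
-> dx 0.04 dy 0.04 dz 0.09 spin -0.000
```

View pics/w10c.png

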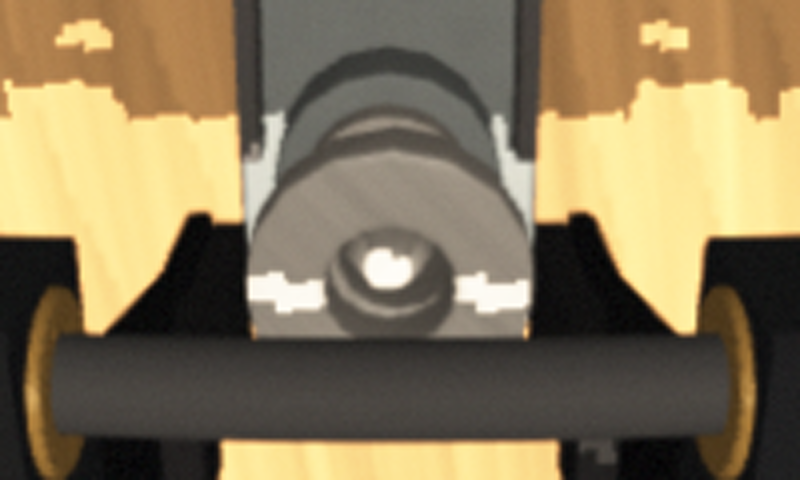

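The post tip is centred in the saddle's hole at crop (388,268). I'll seat it, release and check.

>>> arm_command([
  [0,0,0.2,0,3.9],
  [0,0,0.2,0,3.9],
])

```text
time: 16.5
position: [0.4809, 0.0607, 0.0512]
tool_rot: [0.753, 0.658, 0.0, 0.0]
ft_force: [0.3, -0.0, 0.0]
grip_width: 0.0421
```

>>> arm_command([
  [0,0,0,0,6.5],
  [0,0,0,0,6.5],
  [0,0,0,0,6.5],
  [0,0,0,0,6.5],
])

```text
time: 17.0
position: [0.4806, 0.0607, 0.0511]
tool_rot: [0.753, 0.658, -0.0, -0.0]
ft_force: [-0.6, 0.2, -0.9]
grip_width: 0.064
```

>>> arm_command([
  [0,0,-3,0,6.5],
  [-2,0,-6,0,6.5],
  [-5,0,-6,0,6.5],
  [-5,0,-6,0,6.5],
])

```text
time: 17.5
position: [0.474, 0.0099, 0.1115]
tool_rot: [0.754, 0.657, 0.0, 0.0]
ft_force: [0.4, 0.4, 0.7]
grip_width: 0.065
```

```bash
python3 -c "
from h import *
state()
grab('wrist','w11');state()
f=load('w11')
save('w11c',cv2.resize(f['im'][20:190,180:340],None,fx=5,fy=5,interpolation=cv2.INTER_CUBIC)[200:])
grab('scene','s11');f=load('s11')
p=proj(f,(.48,.06,.06)).astype(int)
save('s11c',cv2.resize(f['im'][p[1]-40:p[1]+40,p[0]-50:p[0]+50],None,fx=6,fy=6,interpolation=cv2.INTER_CUBIC))
"
```

```text
t 17.50 p [0.474  0.0099 0.1115] jaw -0.138 tiltz [ 0.001  -0.0003 -1.    ] F [0.3941 0.3668 0.71  ] w 0.0650 q [-0.2153  0.4723  1.8927 -0.0001  0.7756 -0.0771]
t 17.55 p [0.4737 0.0108 0.1112] jaw -0.138 tiltz [ 0.      0.0003 -1.    ] F [-0.1128  0.6995 -0.3961] w 0.0649 q [-0.2139  0.4729  1.8929  0.0004  0.7758 -0.0766]
```

View pics/w11c.png

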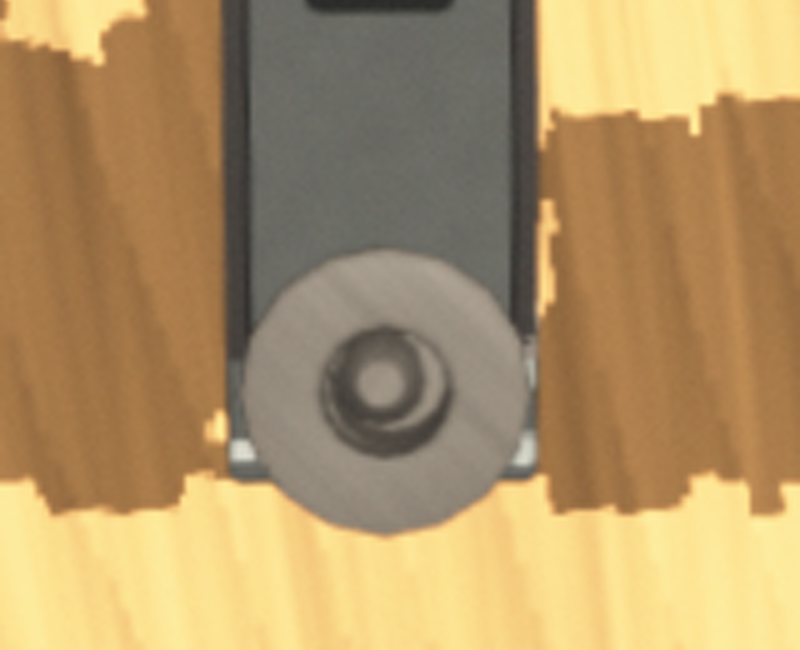

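View pics/s11c.png

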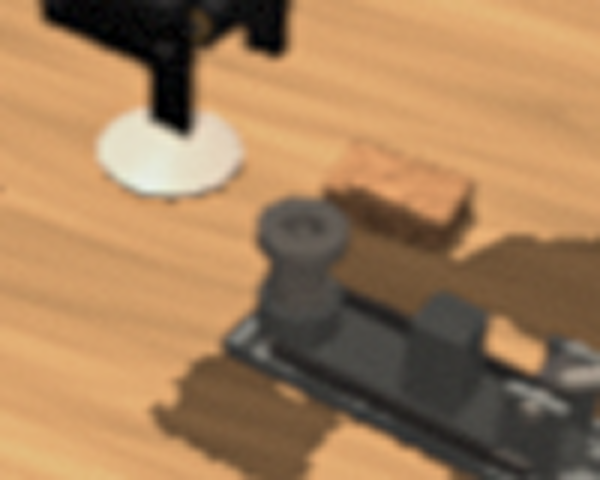

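Both rings are home: the saddle sits on the spacer with the post in its hole. Next I'll take the jack by its grip block at about (0.491,0.1405).

```bash
python3 -c "
from h import *
go(.4912,.1405,.06,-.13)"
```

```text
t 17.60 p [0.4736 0.0113 0.1109] jaw -0.137 tiltz [-0.0005  0.0005 -1.    ] F [-1.1843 -0.2987 -0.1649] w 0.0648 q [-0.2129  0.4734  1.893   0.0005  0.7758 -0.0766]
-> dx 13.04 dy -0.01 dz 5.10 spin -0.007
```

>>> arm_command([
  [6,0,0,0,6],
  [12.9,0,0,0,6],
  [12.9,0,2,0,6],
  [12.9,0,5,0,6],
  [12.9,0,5,0,6],
])

```text
time: 18.23
position: [0.4888, 0.14, 0.059]
tool_rot: [0.753, 0.658, -0.002, -0.002]
ft_force: [-0.8, -0.7, -0.1]
grip_width: 0.0599
```

```bash
python3 -c "
from h import *
go(.4912,.1405,.016,-.13)
grab('wrist','w12')
go(.4912,.1405,.016,-.13)"
```

```text
t 18.23 p [0.4888 0.14   0.059 ] jaw -0.134 tiltz [-0.0061 -0.0002 -1.    ] F [-0.7712 -0.7344 -0.0516] w 0.0599 q [0.0588 0.6016 1.8392 0.0002 0.7069 0.1924]
-> dx 0.08 dy 0.26 dz 4.30 spin -0.004
t 18.27 p [0.49   0.1397 0.0601] jaw -0.134 tiltz [-0.0034 -0.     -1.    ] F [-0.0841 -0.3401  0.3378] w 0.0601 q [0.0581 0.5998 1.8381 0.0002 0.7071 0.1924]
-> dx 0.09 dy 0.13 dz 4.41 spin -0.004
```

View pics/w12.png

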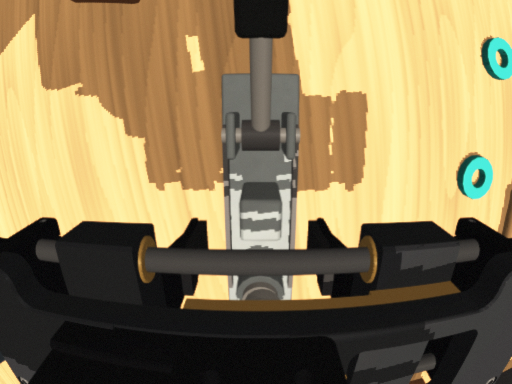

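The grip block is at (261,212), centred between the fingers and aligned. I'll go down and close.

>>> arm_command([
  [0.1,0.1,1.5,0,6],
  [0.1,0.1,3,0,6],
  [0.1,0.1,4.3,0,6],
  [0.1,0.1,4.3,0,2.4],
  [0.1,0.1,4.3,0,2.4],
], newtons=40)

```text
time: 18.9
position: [0.4925, 0.1398, 0.018]
tool_rot: [0.753, 0.658, -0.0, -0.0]
ft_force: [0.2, 0.0, 0.3]
grip_width: 0.047
```

>>> arm_command([
  [0,0,0,0,2.2],
  [0,0,0,0,2.2],
  [0,0,0,0,2.2],
  [0,0,0,0,2.2],
  [0,0,0,0,2.2],
])

```text
time: 19.52
position: [0.4908, 0.14, 0.0183]
tool_rot: [0.753, 0.658, -0.001, -0.001]
ft_force: [-4.3, 1.1, 6.3]
grip_width: 0.0278
```

```bash
python3 -c "
from h import *
go(.4912,.1405,.016,-.13)"
```

```text
t 19.52 p [0.4908 0.14   0.0183] jaw -0.135 tiltz [-0.0027  0.     -1.    ] F [-4.3216  1.0966  6.2554] w 0.0278 q [0.0586 0.6785 1.8553 0.0004 0.6106 0.1936]
-> dx 0.05 dy 0.03 dz 0.23 spin -0.005
```

>>> arm_command([
  [0,0,-0.5,0,2.2],
  [0,0,-1.5,0,2.2],
  [0,0,-3,0,2.2],
  [0,0,-3,0,2.2],
])

```text
time: 20.02
position: [0.4939, 0.1399, 0.0495]
tool_rot: [0.753, 0.658, 0.002, 0.001]
ft_force: [1.4, 0.2, -9.3]
grip_width: 0.0278
```

```bash
python3 -c "
from h import *
state()
grab('wrist','w13');grab('scene','s13')
f=load('s13')
p=proj(f,(.48,.13,.08)).astype(int)
save('s13c',cv2.resize(f['im'][p[1]-60:p[1]+60,p[0]-80:p[0]+80],None,fx=5,fy=5,interpolation=cv2.INTER_CUBIC))
for t in ('top0','scene0'):
    f=load(t);p=proj(f,(.57,-.128,.109)).astype(int);print(t,p)
    save(t+'stud',cv2.resize(f['im'][p[1]-20:p[1]+20,p[0]-20:p[0]+20],None,fx=12,fy=12,interpolation=cv2.INTER_CUBIC))
"
```

```text
t 20.02 p [0.4939 0.1399 0.0495] jaw -0.136 tiltz [ 0.0039  0.0002 -1.    ] F [ 1.3688  0.2203 -9.2565] w 0.0278 q [ 0.0581  0.6206  1.8399 -0.      0.6772  0.1937]
top0 [307 199]
scene0 [218 169]
```

View pics/s13c.png

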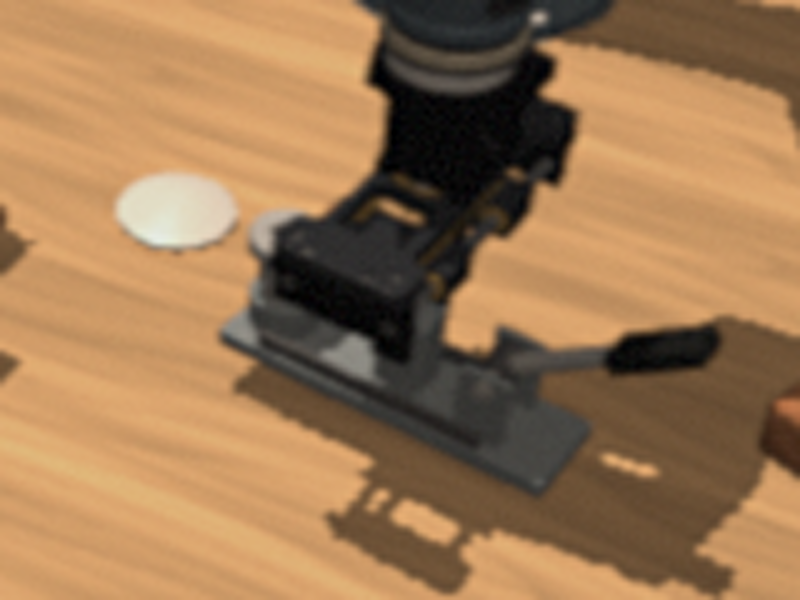

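View pics/top0stud.png

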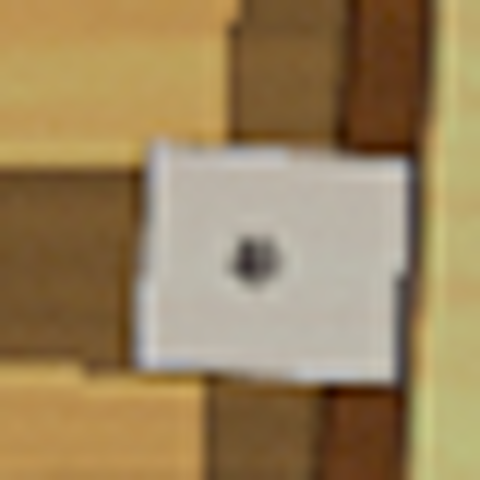

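View pics/scene0stud.png

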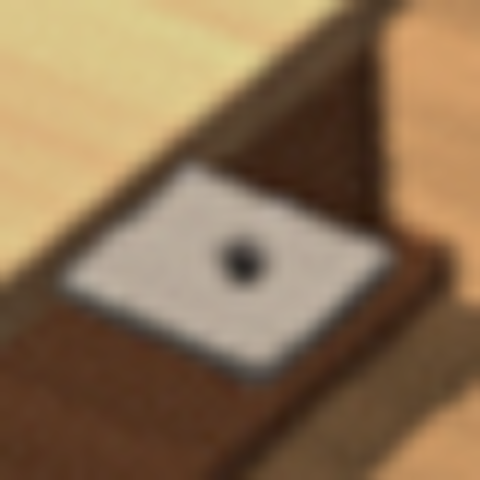

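```bash
python3 -c "
from h import *
f=load('top0');print('stud top',ray(f,(307.7,200.2),.107))
g=load('scene0');print('stud scene',ray(g,(217.8,170.4),.106))
for t,f in (('top',f),('scene',g)):
    for n,P in dict(saddle=(.661,.050,.012),spacer=(.6436,.1864,.022)).items():
        p=proj(f,P); i=p.round().astype(int)
        c=f['im'][i[1]-18:i[1]+18,i[0]-18:i[0]+18]
        save(t+n,cv2.resize(c,None,fx=12,fy=12,interpolation=cv2.INTER_CUBIC)); 
        S=cv2.cvtColor(c,cv2.COLOR_RGB2HSV); m=((S[...,1]<70)&(S[...,2]>110)).astype(np.uint8)
        cs,_=cv2.findContours(m,cv2.RETR_EXTERNAL,cv2.CHAIN_APPROX_NONE); cc=max(cs,key=cv2.contourArea)
        e=cv2.fitEllipse(cc); uv=np.array(e[0])+i-18
        print(t,n,e,ray(f,uv,P[2]),'exp',P)
"
```

```text
stud top [ 0.5685 -0.1287  0.107 ]
stud scene [ 0.5707 -0.1292  0.106 ]
top saddle ((17.626020431518555, 18.209537506103516), (14.026689529418945, 14.536266326904297), 99.08429718017578) [0.6602 0.0497 0.012 ] exp (0.661, 0.05, 0.012)
top spacer ((17.980043411254883, 18.975072860717773), (9.543387413024902, 9.90389347076416), 117.32394409179688) [0.6418 0.1859 0.022 ] exp (0.6436, 0.1864, 0.022)
scene saddle ((17.776975631713867, 18.51337242126465), (11.508532524108887, 15.297287940979004), 88.29557037353516) [0.6637 0.0498 0.012 ] exp (0.661, 0.05, 0.012)
scene spacer ((17.798349380493164, 18.010061264038086), (8.326541900634766, 10.4116849899292), 99.9495849609375) [0.6455 0.1856 0.022 ] exp (0.6436, 0.1864, 0.022)
```

```bash
python3 -c "
from h import *
go(.5788,.031,.047,-.068)"
```

```text
t 20.12 p [0.4927 0.1398 0.0484] jaw -0.136 tiltz [ 0.001   0.0001 -1.    ] F [-0.7909 -0.3071 -9.7102] w 0.0277 q [0.0581 0.6222 1.8411 0.     0.6773 0.1937]
-> dx -9.62 dy 10.00 dz 0.15 spin -0.068
```

>>> arm_command([
  [-2,2,0,-0.02,2.2],
  [-5,5,0,-0.04,2.2],
  [-8,8,0,-0.06,2.2],
  [-9.6,10,0,-0.068,2.2],
  [-9.6,10,0,-0.068,2.2],
])

```text
time: 20.75
position: [0.5809, 0.0291, 0.0477]
tool_rot: [0.731, 0.682, 0.001, 0.001]
ft_force: [0.2, 0.9, -9.6]
grip_width: 0.0278
```

>>> arm_command([
  [0,0,0.8,0,2.2],
  [0,0,1.6,0,2.2],
  [0,0,2.2,0,2.2],
  [0,0,2.2,0,2.2],
])

```text
time: 21.25
position: [0.5776, 0.0318, 0.0252]
tool_rot: [0.73, 0.683, -0.001, -0.001]
ft_force: [-0.4, 0.5, -8.8]
grip_width: 0.0275
```

```bash
python3 -c "
from h import *
state();grab('scene','s14');grab('top','t14')
f=load('s14')
p=proj(f,(.57,-.05,.08)).astype(int)
save('s14c',cv2.resize(f['im'][p[1]-60:p[1]+60,p[0]-80:p[0]+80],None,fx=5,fy=5,interpolation=cv2.INTER_CUBIC))
go(.5734,-.0491,.022,-.068)"
```

```text
t 21.25 p [0.5776 0.0318 0.0252] jaw -0.067 tiltz [-0.0021  0.0003 -1.    ] F [-0.3851  0.4925 -8.8284] w 0.0275 q [-0.1381  0.7173  1.6788  0.      0.7476 -0.0713]
t 21.35 p [0.5785 0.0315 0.026 ] jaw -0.067 tiltz [-0.0001  0.     -1.    ] F [ 0.4759 -0.1693 -9.1421] w 0.0277 q [-0.1384  0.7161  1.6779  0.      0.7476 -0.0713]
-> dx -8.08 dy 0.03 dz 0.40 spin 0.001
```

View pics/s14c.png

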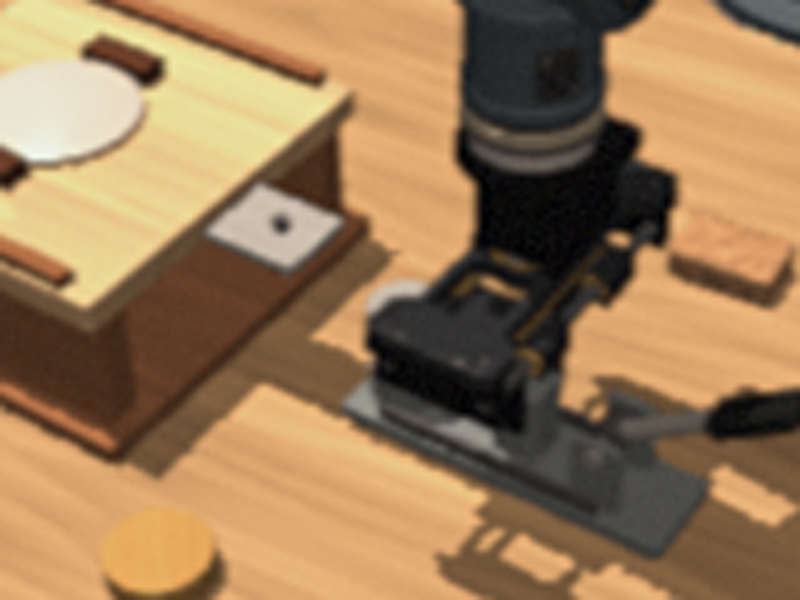

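View pics/t14.png

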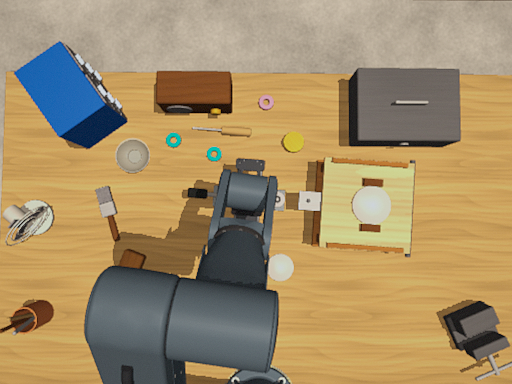

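The jack is in front of the ear, slightly raised. I'll lower it to about 3–4 mm above the bench and slide it in.

>>> arm_command([
  [0,0,0.4,0,2.2],
  [-1,0,0.4,0,2.2],
  [-2.5,0,0.4,0,2.2],
  [-4,0,0.4,0,2.2],
  [-4,0,0.4,0,2.2],
])

```text
time: 21.98
position: [0.5762, -0.0108, 0.0222]
tool_rot: [0.732, 0.682, 0.0, 0.0]
ft_force: [-0.3, 0.5, -9.2]
grip_width: 0.0276
```

```bash
python3 -c "
from h import *
go(.5734,-.0491,.022,-.068)"
```

```text
t 21.98 p [ 0.5762 -0.0108  0.0222] jaw -0.070 tiltz [ 0.0009 -0.0004 -1.    ] F [-0.2652  0.5068 -9.234 ] w 0.0276 q [-0.2124  0.7196  1.6879 -0.0003  0.7332 -0.142 ]
-> dx -3.84 dy -0.01 dz 0.02 spin -0.002
```

>>> arm_command([
  [-1,0,0,0,2.2],
  [-2.2,0,0,0,2.2],
  [-3.2,0,0,0,2.2],
  [-3.7,0,0,0,2.2],
  [-3.7,0,0,0,2.2],
])

```text
time: 22.6
position: [0.5733, -0.046, 0.0221]
tool_rot: [0.731, 0.683, 0.0, -0.0]
ft_force: [-0.2, -0.4, -10.1]
grip_width: 0.0275
```

```bash
python3 -c "
from h import *
go(.5734,-.0491,.018,-.068)
for c in ('scene','top'):
    grab(c,c[0]+'15');f=load(c[0]+'15')
    p=proj(f,(.57,-.10,.08)).astype(int)
    save(c[0]+'15c',cv2.resize(f['im'][p[1]-50:p[1]+50,p[0]-65:p[0]+65],None,fx=6,fy=6,interpolation=cv2.INTER_CUBIC))
go(.5734,-.0491,.018,-.068)"
```

```text
t 22.60 p [ 0.5733 -0.046   0.0221] jaw -0.068 tiltz [ 0.0001  0.0001 -1.    ] F [ -0.2088  -0.4281 -10.0834] w 0.0275 q [-0.2744  0.7191  1.6902  0.0002  0.7322 -0.2062]
-> dx -0.31 dy 0.03 dz 0.41 spin -0.000
t 22.70 p [ 0.5732 -0.0454  0.022 ] jaw -0.068 tiltz [-0.0003  0.0003 -1.    ] F [-0.607  -0.0691 -9.4669] w 0.0277 q [-0.2734  0.7192  1.6904  0.0004  0.7324 -0.2061]
-> dx -0.37 dy 0.05 dz 0.40 spin 0.000
```

View pics/s15c.png

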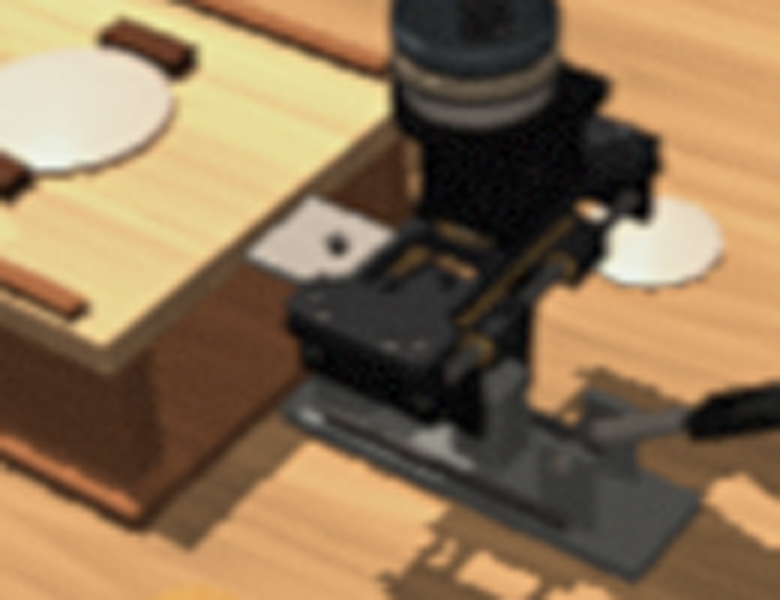

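View pics/t15c.png

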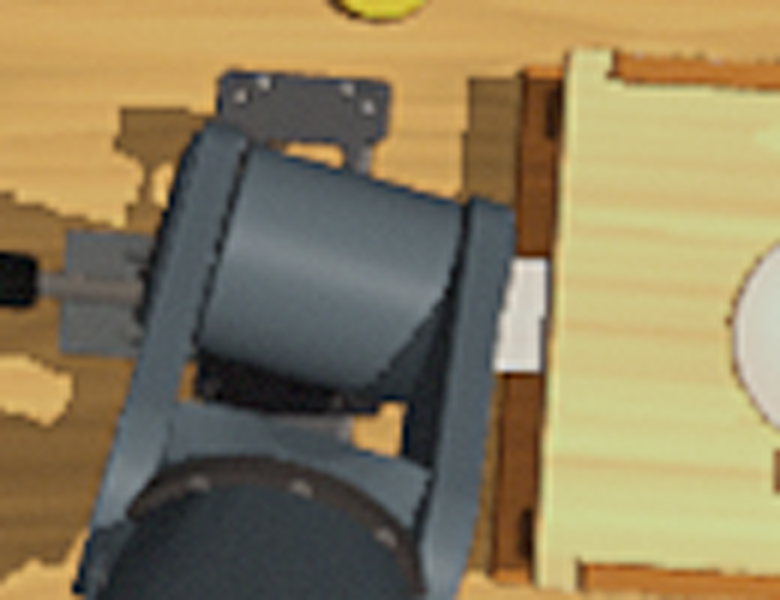

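>>> arm_command([
  [-0.35,0,0,0,2.2],
  [-0.35,0,0.2,0,2.2],
  [-0.35,0,0.4,0,2.2],
  [-0.35,0,0.4,0,2.2],
])

```text
time: 23.2
position: [0.5732, -0.049, 0.0184]
tool_rot: [0.73, 0.683, 0.0, 0.0]
ft_force: [0.0, 0.6, -5.7]
grip_width: 0.0278
```

```bash
python3 -c "
from h import *
go(.5734,-.0491,.018,-.068)"
```

```text
t 23.20 p [ 0.5732 -0.049   0.0184] jaw -0.067 tiltz [ 0.0002 -0.0001 -1.    ] F [ 0.007   0.6393 -5.7206] w 0.0278 q [-0.2794  0.7252  1.6913 -0.      0.7249 -0.2121]
-> dx -0.01 dy 0.02 dz 0.04 spin 0.001
```

>>> arm_command([
  [0,0,0.05,0,2.2],
  [0,0,0.05,0,5],
  [0,0,0.05,0,5],
  [0,0,0.05,0,5],
  [0,0,0.05,0,5],
])

```text
time: 23.82
position: [0.5734, -0.0492, 0.0177]
tool_rot: [0.731, 0.683, 0.0, 0.0]
ft_force: [0.0, -0.4, -0.9]
grip_width: 0.0489
```

>>> arm_command([
  [0,0,-2,0,5],
  [0,0,-5,0,5],
  [0,0,-9,0,5],
  [5,0,-14,0,3],
  [10,0,-16,0,0],
])

```text
time: 24.45
position: [0.5813, 0.0505, 0.1801]
tool_rot: [0.732, 0.682, 0.001, 0.002]
ft_force: [1.2, -0.4, 0.4]
grip_width: 0.0374
```

>>> arm_command([
  [5,0,0,0,0],
  [10,0,0,0,0],
])

```text
time: 24.7
position: [0.5868, 0.152, 0.1783]
tool_rot: [0.731, 0.683, 0.001, 0.001]
ft_force: [1.5, 0.4, -0.8]
grip_width: 0.018
```

```bash
python3 -c "
from h import *
state()
for c in ('scene','top'):
    grab(c,c[0]+'16');f=load(c[0]+'16')
    p=proj(f,(.57,-.08,.05)).astype(int)
    save(c[0]+'16c',cv2.resize(f['im'][p[1]-50:p[1]+50,p[0]-65:p[0]+65],None,fx=6,fy=6,interpolation=cv2.INTER_CUBIC))
"
```

```text
t 24.70 p [0.5868 0.152  0.1783] jaw -0.068 tiltz [ 0.0015  0.     -1.    ] F [ 1.482   0.4378 -0.8123] w 0.0180 q [ 0.0694  0.5274  1.5064 -0.0001  1.1063  0.1371]
```

View pics/s16c.png

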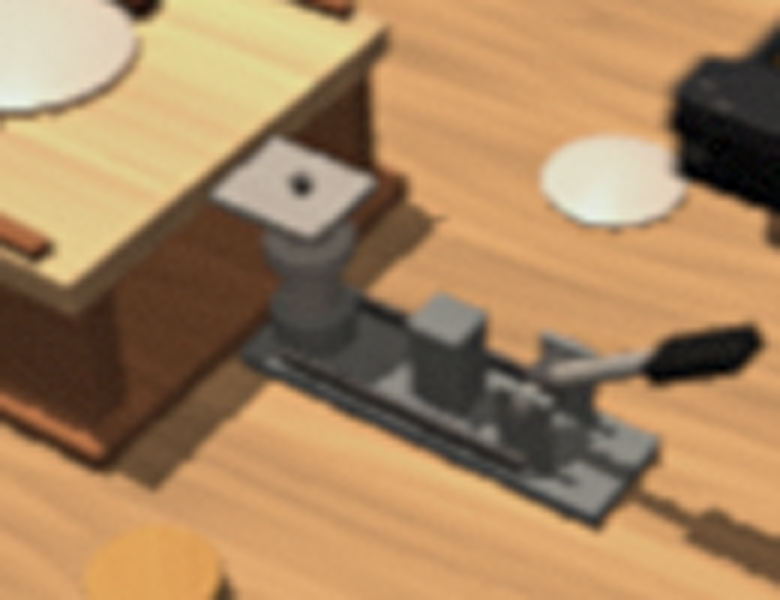

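View pics/t16c.png

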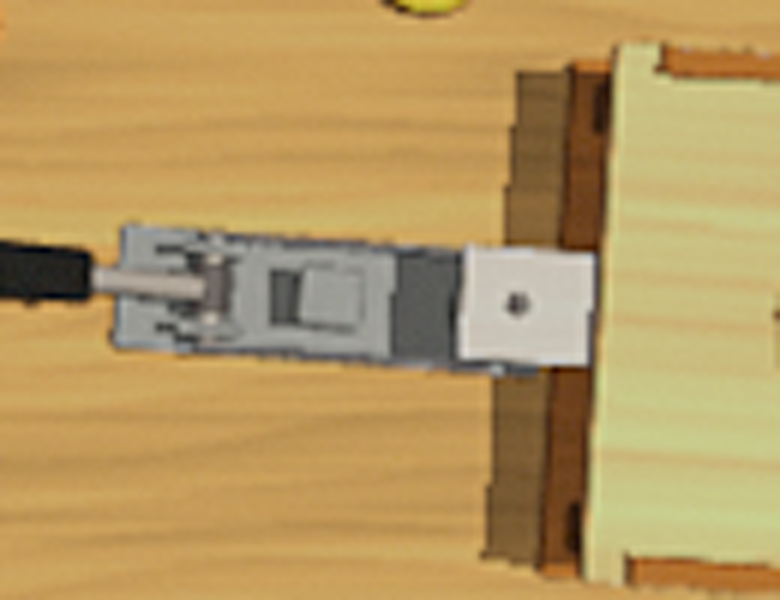

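Saddle is under the ear and the stand isn't touched. I'll check the centring: grip block to stud should be 80 mm along the jack.

```bash
python3 -c "
from h import *
f=load('t16');W=cloud(f)
p0=proj(f,(.57,-.08,.05)).astype(int)-[65,50]
px=lambda u,v:np.array([(u+.5)/6-.5,(v+.5)/6-.5])+p0
st=ray(f,px(517,304),.107)
# grip top corners
gt=ray(f,px(333,297),.062)
b1=ray(f,px(123,227),.012);b2=ray(f,px(113,347),.012)
s=ray(f,px(461,306),.1)
print('stud',st,'grip',gt,'d',gt-st,np.hypot(*(gt-st)[:2]),'base back mid',(b1+b2)/2)
m=(np.hypot(W[...,0]-.57,W[...,1]+.05)<.025)&(W[...,2]>.055)&(W[...,2]<.07);print('grip cloud',W[m].mean(0),m.sum())
bm=(b1+b2)/2
d=(gt-bm)[:2];print('jack dir deg (back->grip)',np.degrees(np.arctan2(d[1],d[0])),np.hypot(*d))
ax=np.array([np.cos(np.radians(-94)),np.sin(np.radians(-94))])
print('ram from back',bm[:2]+.18*ax,'ram from grip',gt[:2]+.08*ax)
f=load('s16');W=cloud(f)
m=(np.hypot(W[...,0]-.575,W[...,1]+.048)<.025)&(W[...,2]>.057)&(W[...,2]<.07);print('grip scene cloud',W[m].mean(0),m.sum())
for (c,zl,zh) in [((.569,-.1285),.0,.075)]:
    pass
"
```

```text
stud [ 0.5683 -0.1288  0.107 ] grip [ 0.5726 -0.0499  0.062 ] d [ 0.0042  0.0789 -0.045 ] 0.07903606867952456 base back mid [0.5786 0.0503 0.012 ]
grip cloud [ 0.5716 -0.0496  0.0629] 108
jack dir deg (back->grip) -93.44451614927107 0.10039079847689837
ram from back [ 0.5661 -0.1293] ram from grip [ 0.567  -0.1297]
grip scene cloud [ 0.5758 -0.0474  0.0613] 83
```

Centring agrees within about 1–1.5 mm. Now the handle: with the fingers closed, its pad is at about (0.583,0.079), 0.115 up.

```bash
python3 -c "
from h import *
f=load('t16');W=cloud(f)
m=(abs(W[...,0]-.58)<.03)&(abs(W[...,1]-.085)<.06)&(W[...,2]>.085)&(W[...,2]<.15)&(f['im'].sum(-1)<150);print(W[m].mean(0),W[m].min(0),W[m].max(0))
go(.5831,.079,.12,-.068)"
```

```text
[0.5811 0.0846 0.1132] [0.57   0.0624 0.0963] [0.5938 0.107  0.1283]
t 24.80 p [0.5862 0.1553 0.1777] jaw -0.062 tiltz [ 0.0009  0.0019 -1.    ] F [-0.4574  0.1497  0.0156] w 0.0100 q [0.0738 0.5285 1.5061 0.0021 1.1059 0.135 ]
-> dx -7.64 dy 0.16 dz 5.76 spin 0.006
```

>>> arm_command([
  [-4,0.2,0,0,0],
  [-7.3,0.2,3,0,0],
  [-7.3,0.2,5.5,0,0],
  [-7.3,0.2,5.5,0,0],
  [-7.3,0.2,5.5,0,0],
])

```text
time: 25.42
position: [0.5842, 0.0772, 0.1232]
tool_rot: [0.731, 0.683, 0.0, 0.0]
ft_force: [-0.4, 0.4, 0.1]
grip_width: 0.0004
```

```bash
python3 -c "
from h import *
go(.5833,.083,.09,-.068)"
```

```text
t 25.43 p [0.5842 0.0772 0.1232] jaw -0.068 tiltz [ 0.0011 -0.0002 -1.    ] F [-0.4267  0.4083  0.1267] w 0.0004 q [-0.058   0.5777  1.598  -0.0001  0.9648  0.0097]
-> dx 0.57 dy -0.13 dz 3.32 spin 0.000
```

>>> arm_command([
  [0.5,0,1.2,0,0],
  [0.5,0,2.2,0,0],
  [0.5,0,3.0,0,0],
  [0.6,0,3.5,0,0],
  [0.6,0,3.5,0,0],
])

```text
time: 26.05
position: [0.5839, 0.0834, 0.0871]
tool_rot: [0.73, 0.683, -0.0, -0.0]
ft_force: [-0.7, -0.8, -0.1]
grip_width: 0.0007
```

```bash
python3 -c "
from h import *
state();grab('wrist','w17');grab('scene','s17')"
```

```text
t 26.05 p [0.5839 0.0834 0.0871] jaw -0.067 tiltz [-0.0007 -0.0002 -1.    ] F [-0.7208 -0.7877 -0.1179] w 0.0007 q [-0.0472  0.6306  1.6202 -0.0003  0.8914  0.0202]
```

View pics/w17.png

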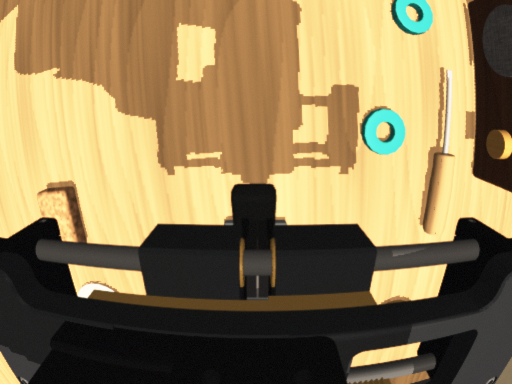

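The black handle grip at (254,205) is centred under the fingers. I'll press it down along its arc.

>>> arm_command([
  [0.3,0,0.8,0,0],
  [0.6,0,1.6,0,0],
  [0.9,0,2.4,0,0],
  [1.0,0,2.8,0,0],
  [1.0,0,2.8,0,0],
])

```text
time: 26.78
position: [0.585, 0.0938, 0.0595]
tool_rot: [0.731, 0.683, 0.0, -0.0]
ft_force: [-0.2, 1.0, 4.1]
grip_width: 0.001
```

```bash
python3 -c "
from h import *
state();grab('scene','s18');f=load('s18')
p=proj(f,(.57,-.03,.06)).astype(int)
save('s18c',cv2.resize(f['im'][p[1]-60:p[1]+60,p[0]-80:p[0]+80],None,fx=5,fy=5,interpolation=cv2.INTER_CUBIC))"
```

```text
t 26.77 p [0.585  0.0938 0.0595] jaw -0.067 tiltz [ 0.0003  0.0004 -1.    ] F [-0.1638  1.0485  4.124 ] w 0.0010 q [-0.0296  0.6746  1.6297  0.0006  0.8371  0.0374]
```

View pics/s18c.png

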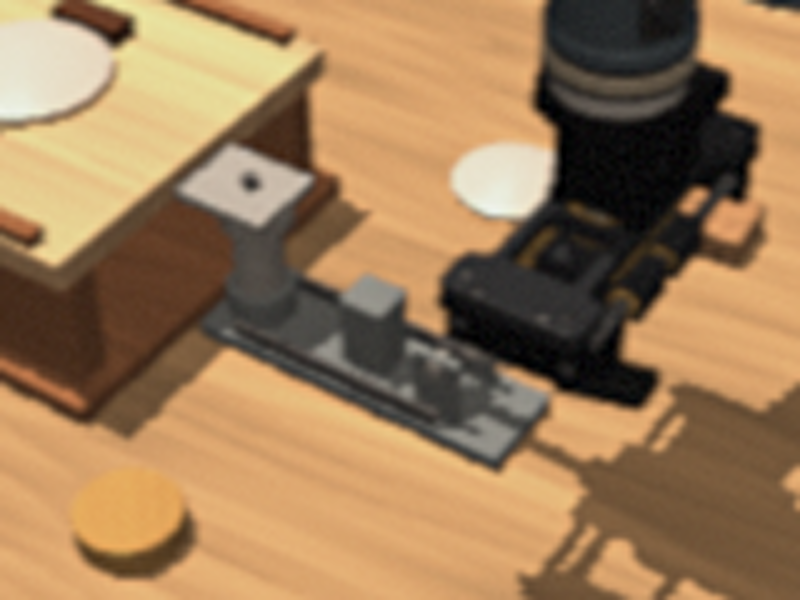

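The ram is rising to the pad at 4 N. I'll continue to the stop.

>>> arm_command([
  [0.1,0,0.5,0,0],
  [0.2,0,1.0,0,0],
  [0.3,0,1.5,0,0],
  [0.3,0,1.8,0,0],
  [0.3,0,1.8,0,0],
])

```text
time: 27.45
position: [0.5849, 0.0965, 0.0412]
tool_rot: [0.731, 0.683, -0.0, -0.0]
ft_force: [0.8, 2.4, 4.3]
grip_width: 0.0006
```

>>> arm_command([
  [0,0,0.15,0,0],
  [0,0,0.3,0,0],
  [0,0,0.3,0,0],
])

```text
time: 27.82
position: [0.5849, 0.0964, 0.0385]
tool_rot: [0.731, 0.683, -0.0, -0.0]
ft_force: [0.6, 2.5, 3.4]
grip_width: 0.0005
```

>>> arm_command([
  [0,0,0.15,0,0],
  [0,0,0.15,0,0],
])

```text
time: 28.08
position: [0.5849, 0.0965, 0.037]
tool_rot: [0.731, 0.683, -0.0, -0.0]
ft_force: [-0.1, 2.4, 3.3]
grip_width: 0.0002
```

>>> arm_command([
  [0,0,0.1,0,0],
  [0,0,0.15,0,0],
])

```text
time: 28.32
position: [0.5849, 0.0966, 0.0355]
tool_rot: [0.731, 0.683, 0.0, -0.0]
ft_force: [0.5, 3.9, 4.1]
grip_width: 0.0003
```

>>> arm_command([
  [0,0,0.1,0,0],
  [0,0,0.15,0,0],
])

```text
time: 28.58
position: [0.5849, 0.0966, 0.0341]
tool_rot: [0.731, 0.683, 0.0, -0.0]
ft_force: [-1.0, 4.2, 4.9]
grip_width: 0.0005
```

```bash
python3 -c "
from h import *
state();grab('scene','s19');grab('top','t19');f=load('s19')
p=proj(f,(.57,-.03,.06)).astype(int)
save('s19c',cv2.resize(f['im'][p[1]-60:p[1]+60,p[0]-80:p[0]+80],None,fx=5,fy=5,interpolation=cv2.INTER_CUBIC))
for a,b in (('s16','s19'),('t16','t19')):
  A=cloud(load(a));B=cloud(load(b))
  for W in (A,B):
    m=(np.hypot(W[...,0]-.569,W[...,1]+.1285)<.02)&(W[...,2]>.095);m2=(abs(W[...,0]-.56)<.08)&(abs(W[...,1]+.19)<.015)&(W[...,2]>.1)
    print(a,b,'ear z',np.median(W[m][:,2]),m.sum(),'board edge z',np.median(W[m2][:,2]))
  d=np.abs(load(a)['im'].astype(int)-load(b)['im']).sum(-1)
"
```

```text
t 28.57 p [0.5849 0.0966 0.0341] jaw -0.068 tiltz [-0.      0.0003 -1.    ] F [-1.0163  4.1672  4.8901] w 0.0005 q [-0.0247  0.7147  1.6396  0.0004  0.7873  0.0426]
s16 s19 ear z 0.10255265440920158 99 board edge z 0.11436268424080723
s16 s19 ear z 0.11484597709898325 107 board edge z 0.12416795482950155
t16 t19 ear z 0.10330200326647618 177 board edge z 0.11526237679366089
t16 t19 ear z 0.11617367062463434 180 board edge z 0.1252130410242931
```

View pics/s19c.png

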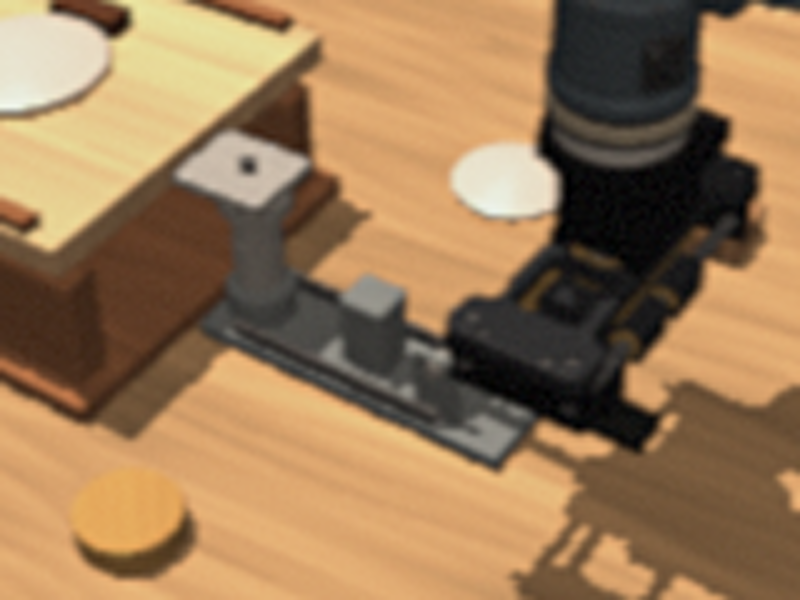

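```bash
python3 -c "
from h import *
o=np.array([.5744,-.0487]);dx=np.array([-.068,-.998]);dy=np.array([.998,-.068])
for a in ('s16','s18','s19','t16','t19'):
    W=cloud(load(a));L=W[...,:2]-o;X=L@dx;Y=L@dy;Z=W[...,2]
    m=(abs(Y)<.04)&(X>-.11)&(X<.115)&(Z>.008)&(Z<.022)
    r=[]
    for x0 in (-.09,-.03,.03,.09):
        k=m&(abs(X-x0)<.015); r.append((x0,k.sum(),round(np.median(Z[k]),4) if k.sum() else 0))
    g=(abs(Y)<.022)&(abs(X)<.025)&(Z>.055)&(Z<.072)
    print(a,r,'grip X,Y,Z',X[g].mean(),Y[g].mean(),np.median(Z[g]),g.sum())
"
```

```text
s16 [(-0.09, np.int64(151), np.float64(0.0118)), (-0.03, np.int64(80), np.float64(0.0133)), (0.03, np.int64(90), np.float64(0.0124)), (0.09, np.int64(45), np.float64(0.0121))] grip X,Y,Z -0.0018255688709483357 0.0018338897897401559 0.06114764523707625 91
s18 [(-0.09, np.int64(152), np.float64(0.0119)), (-0.03, np.int64(74), np.float64(0.0127)), (0.03, np.int64(97), np.float64(0.0125)), (0.09, np.int64(43), np.float64(0.0127))] grip X,Y,Z -0.002506348864110478 0.0021800249926511362 0.060947154789534934 91
s19 [(-0.09, np.int64(105), np.float64(0.0116)), (-0.03, np.int64(83), np.float64(0.0136)), (0.03, np.int64(97), np.float64(0.0126)), (0.09, np.int64(43), np.float64(0.0125))] grip X,Y,Z -0.0019051727958506023 0.002078807598719728 0.06147278274450299 90
t16 [(-0.09, np.int64(136), np.float64(0.013)), (-0.03, np.int64(175), np.float64(0.013)), (0.03, np.int64(179), np.float64(0.0137)), (0.09, np.int64(24), np.float64(0.014))] grip X,Y,Z 0.000989023154938521 -0.0028366755903792397 0.06318539970945598 109
t19 [(-0.09, np.int64(82), np.float64(0.0126)), (-0.03, np.int64(175), np.float64(0.0134)), (0.03, np.int64(173), np.float64(0.0135)), (0.09, np.int64(25), np.float64(0.0131))] grip X,Y,Z 0.001013727378260657 -0.002820146328821883 0.06277270813097577 109
```

The jack is flat and hasn't moved, and the ear is up about 12.5 mm. I'll press slightly further to confirm the stop.

>>> arm_command([
  [0.1,0,0.1,0,0],
  [0.1,0,0.15,0,0],
])

```text
time: 28.92
position: [0.5849, 0.0968, 0.0332]
tool_rot: [0.73, 0.683, -0.001, 0.0]
ft_force: [-1.7, 1.7, 10.6]
grip_width: 0.0001
```

>>> arm_command([
  [0,0,0.1,0,0],
  [0,0,0.15,0,0],
])

```text
time: 29.18
position: [0.585, 0.0968, 0.0325]
tool_rot: [0.73, 0.683, -0.0, 0.0]
ft_force: [-2.7, 0.7, 14.2]
grip_width: 0.0008
```

The force has jumped to 14 N, so the handle is on its stop. Final check.

>>> arm_command([
  [0,0,-0.05,0,0],
  [0,0,-0.05,0,0],
  [0,0,-0.05,0,0],
])

```text
time: 29.55
position: [0.5849, 0.0968, 0.0328]
tool_rot: [0.73, 0.683, -0.0, 0.0]
ft_force: [-2.1, 1.3, 12.1]
grip_width: 0.0005
```

```bash
python3 -c "
from h import *
state();grab('scene','s20');grab('top','t20')
o=np.array([.5744,-.0487]);dx=np.array([-.068,-.998]);dy=np.array([.998,-.068])
for a in ('s16','s20','t16','t20'):
    W=cloud(load(a));L=W[...,:2]-o;X=L@dx;Y=L@dy;Z=W[...,2]
    m=(abs(Y)<.04)&(Z>.006)&(Z<.022)
    r=[(x0,round(float(np.median(Z[m&(abs(X-x0)<.015)])),4)) for x0 in (-.08,-.03,.03,.09)]
    g=(abs(Y)<.022)&(abs(X)<.025)&(Z>.055)&(Z<.072)
    e=(np.hypot(W[...,0]-.569,W[...,1]+.1285)<.02)&(Z>.095)
    print(a,r,'grip',X[g].mean(),Y[g].mean(),np.median(Z[g]),'ear',np.median(Z[e]))
f=load('s20');save('s20b',cv2.resize(f['im'],(800,600)))
state()
"
```

```text
t 29.55 p [0.5849 0.0968 0.0328] jaw -0.067 tiltz [ 0.0001 -0.0012 -1.    ] F [-2.1221  1.3135 12.1152] w 0.0005 q [-0.0237  0.7167  1.6398 -0.0017  0.785   0.0443]
s16 [(-0.08, 0.0119), (-0.03, 0.0131), (0.03, 0.0122), (0.09, 0.0119)] grip -0.0018255688709483357 0.0018338897897401559 0.06114764523707625 ear 0.10255265440920158
s20 [(-0.08, 0.0119), (-0.03, 0.013), (0.03, 0.0123), (0.09, 0.0129)] grip -0.002001645450447291 0.0020667008745948122 0.06093191281972865 ear 0.11573407453509596
t16 [(-0.08, 0.0134), (-0.03, 0.0129), (0.03, 0.0137), (0.09, 0.0137)] grip 0.000989023154938521 -0.0028366755903792397 0.06318539970945598 ear 0.10330200326647618
t20 [(-0.08, 0.0131), (-0.03, 0.0132), (0.03, 0.0136), (0.09, 0.0136)] grip 0.0009761759821092377 -0.002845429145420307 0.06341484533815014 ear 0.11680508371564777
t 29.65 p [0.5849 0.0968 0.0329] jaw -0.067 tiltz [ 0.0001 -0.0012 -1.    ] F [-2.4465  1.3244 12.9141] w 0.0002 q [-0.0237  0.7167  1.6398 -0.0017  0.785   0.0443]
```

View pics/s20b.png

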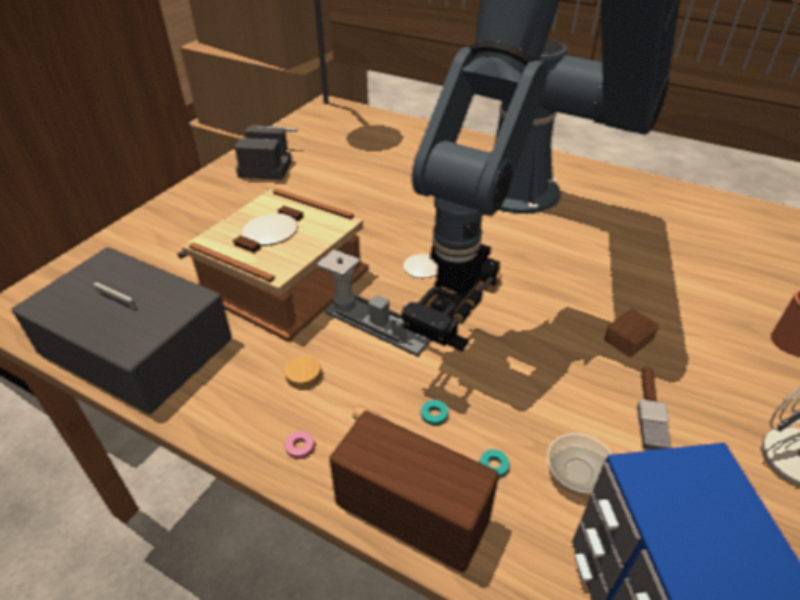

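View pics/t20.png

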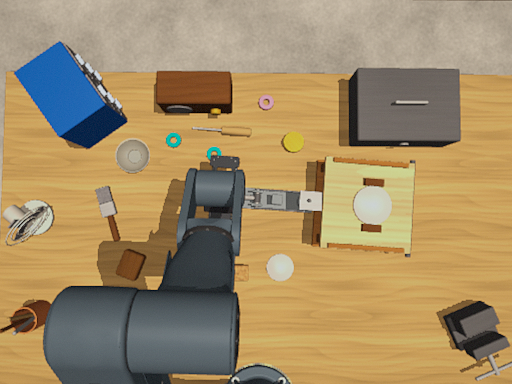

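The ear is up about 13 mm (full stroke), the jack is flat and unmoved, and the bystanders look the same. Handing in.

```bash
python3 -c "
from h import *
print(robot.hand_in()); state()"
```

```text
the job is handed in; nothing more can be done
None
the job is handed in; nothing more can be done
```

The job is done and handed in at about 29.7 s of the 72 s. I threaded the spacer and then the grey saddle onto the ram post and slid the jack in under the ear. I then pressed the handle onto its stop, and the arm is still holding it there.

**Last checks**
- **Board:** both the scene and top cameras show the ear up about 13 mm; a full stroke should be about 12 mm.
- **Handle:** the push force jumped from about 5 N to 14 N, which marks the stop. I backed off slightly and am holding at about 12 N.
- **Jack:** it is flat on the bench and did not move during pumping. The saddle is centred under the stud to about 1–1.5 mm.
- **Surroundings:** in the last pictures the gripper is well clear of the board and stand. The bystanders look unmoved by eye; I did not measure them.

**What went wrong or disagreed**
- **Fingertips:** the first two attempts to grasp the spacer closed above it. The fingers really end about 19 mm behind the reported TCP, and I corrected for that afterwards.
- **Cameras:** the top and scene cameras disagreed by about 3–4 mm, so I corrected both against the wrist camera.

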